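Gauge a roller in the ring row

TASK

Take the roller from the green slot of the rack by its square black grip and slide it, stub first, into the ring gauge from the largest ring on, through the shrinking rings until one truly stops its drum (a drum merely caught off-centre on an edge has not been stopped). Be gentle, never forcing it with more than about 15 N, and leave it lying in the gauge with the drum's shoulder up against the ring that stopped it. Leave the two other rollers, the oil bottle and the screwdriver where they are.

Things in the scene. Friction and masses are not known exactly. Their poses are not given: they have to be found in the camera images.
- gauge: Ring gauge fixed to the bench: blue base 150 x 70 x 12 mm with five rigid upright steel rings in a row, coaxial, axis level, 90 mm up. Origin on the bench under the front face of the first (largest) ring; x is the push direction towards the smaller rings, z up. Front faces at x = 0, 25, 50, 75, 100 mm; bores 40, 34, 28, 22, 16 mm; rings 8 mm thick, walls 6 mm, square edges.
- first_ring (a point): Centre of the front face of the gauge's first (largest) ring, on the axis of the row, 90 mm above the bench; axes as the gauge's. The gauge's base begins 21 mm before it (12 mm high); otherwise the space before the ring is free.
- rack: Grey rack fixed to the bench, base 130 x 200 x 10 mm, origin under its centre; x along the rollers towards their stubs. Three pairs of upward-open forks carry the rollers level side by side, 75 mm apart in y, axes 50 mm above the bench; the green pair (y = +75 mm) holds the roller to be gauged, the black pairs the others.
- green_slot (a point): Fixed to the rack, 50 mm above the bench: the grip centre of the roller in the green slot lies here to within 6 mm along x and 2 mm across. x along the roller towards its stub, z up. The forks stand 45 to 51 mm and 143 to 149 mm from here along x, so the grip itself hangs free.
- roller_a: Roller 177 mm long; origin at the centre of its black square grip (16 x 16 x 50 mm, sides upright in the rack), x along its axis to the stub, z up. Along x: grip to 25 mm, 16 mm round shaft to 74, aluminium drum 74 to 134 (front edge bevelled 1.5 mm), 10 mm steel stub to 152. Drum 20, 26 or 32 mm across, different on each: unknown. 0.1 to 0.2 kg, centre of mass about 90 mm along x.
- roller_a_shoulder (a point): Centre of this roller's drum shoulder (front face of the drum, around the stub), 134 mm along x from the grip centre, same axes. The stub passes every ring; a ring too small for the drum stops this shoulder 0 to 1 mm past that ring's front face. The next larger ring has 1 mm of room all round the drum.
- roller_a_waist (a point): Point on this roller's axis inside the drum, 112 mm along x from the grip centre (22 mm behind the shoulder), same axes. With the roller truly stopped it lies within the last ring that let the drum through.
- roller_b: Roller 177 mm long; origin at the centre of its black square grip (16 x 16 x 50 mm, sides upright in the rack), x along its axis to the stub, z up. Along x: grip to 25 mm, 16 mm round shaft to 74, aluminium drum 74 to 134 (front edge bevelled 1.5 mm), 10 mm steel stub to 152. Drum 20, 26 or 32 mm across, different on each: unknown. 0.1 to 0.2 kg, centre of mass about 90 mm along x.
- roller_b_shoulder (a point): Centre of this roller's drum shoulder (front face of the drum, around the stub), 134 mm along x from the grip centre, same axes. The stub passes every ring; a ring too small for the drum stops this shoulder 0 to 1 mm past that ring's front face. The next larger ring has 1 mm of room all round the drum.
- roller_b_waist (a point): Point on this roller's axis inside the drum, 112 mm along x from the grip centre (22 mm behind the shoulder), same axes. With the roller truly stopped it lies within the last ring that let the drum through.
- roller_c: Roller 177 mm long; origin at the centre of its black square grip (16 x 16 x 50 mm, sides upright in the rack), x along its axis to the stub, z up. Along x: grip to 25 mm, 16 mm round shaft to 74, aluminium drum 74 to 134 (front edge bevelled 1.5 mm), 10 mm steel stub to 152. Drum 20, 26 or 32 mm across, different on each: unknown. 0.1 to 0.2 kg, centre of mass about 90 mm along x.
- roller_c_shoulder (a point): Centre of this roller's drum shoulder (front face of the drum, around the stub), 134 mm along x from the grip centre, same axes. The stub passes every ring; a ring too small for the drum stops this shoulder 0 to 1 mm past that ring's front face. The next larger ring has 1 mm of room all round the drum.
- roller_c_waist (a point): Point on this roller's axis inside the drum, 112 mm along x from the grip centre (22 mm behind the shoulder), same axes. With the roller truly stopped it lies within the last ring that let the drum through.
- oil_bottle: White oil bottle with red cap, 54 mm diameter, 130 mm tall, standing on the bench beyond the gauge; origin at the centre of its underside. Leave alone.
- screwdriver: Orange-handled screwdriver, 180 mm long, lying on the bench beyond the work; origin under its middle, x towards the tip. Leave alone.
Not all that is in view belongs to the job. Leave any yellow look-alike of the roller_c alone.

How it is judged:
At the end, for the whole second after the job is handed in: The green slot's roller lies at rest in the gauge, shoulder 5 mm short of to 4 mm past the face of the first ring too small for it, so that the ring before hugs the drum (waist at most 2.5 mm below the ring axis); within 15 degrees and 8 mm of that axis; other rollers moved under 20 mm ((((x of roller_a_shoulder in the frame of gauge between 0.045 and 0.054 m or x of roller_a_shoulder in the frame of gauge between 0.07 and 0.079 m or x of roller_a_shoulder in the frame of gauge between 0.095 and 0.104 m) and z of roller_a_waist in the frame of gauge above 0.0875 m and angle between the x axis of roller_a and the x axis of gauge, either way round below 0.26 rad and y of roller_a_shoulder in the frame of gauge between -0.008 and 0.008 m and z of roller_a_shoulder in the frame of gauge between 0.08 and 0.1 m and linear speed of roller_a below 0.02 m/s and distance of each of roller_b, roller_c from where it was at the start of the episode below 0.02 m and distance between each of roller_b, roller_c and green_slot above 0.04 m) or ((x of roller_b_shoulder in the frame of gauge between 0.045 and 0.054 m or x of roller_b_shoulder in the frame of gauge between 0.07 and 0.079 m or x of roller_b_shoulder in the frame of gauge between 0.095 and 0.104 m) and z of roller_b_waist in the frame of gauge above 0.0875 m and angle between the x axis of roller_b and the x axis of gauge, either way round below 0.26 rad and y of roller_b_shoulder in the frame of gauge between -0.008 and 0.008 m and z of roller_b_shoulder in the frame of gauge between 0.08 and 0.1 m and linear speed of roller_b below 0.02 m/s and distance of each of roller_a, roller_c from where it was at the start of the episode below 0.02 m and distance between each of roller_a, roller_c and green_slot above 0.04 m) or ((x of roller_c_shoulder in the frame of gauge between 0.045 and 0.054 m or x of roller_c_shoulder in the frame of gauge between 0.07 and 0.079 m or x of roller_c_shoulder in the frame of gauge between 0.095 and 0.104 m) and z of roller_c_waist in the frame of gauge above 0.0875 m and angle between the x axis of roller_c and the x axis of gauge, either way round below 0.26 rad and y of roller_c_shoulder in the frame of gauge between -0.008 and 0.008 m and z of roller_c_shoulder in the frame of gauge between 0.08 and 0.1 m and linear speed of roller_c below 0.02 m/s and distance of each of roller_a, roller_b from where it was at the start of the episode below 0.02 m and distance between each of roller_a, roller_b and green_slot above 0.04 m))); the robot touches nothing.
It fails at once if the gauge is pushed with more than 25 N (contact force between gauge and anything else above 25 N).
It fails at once if the oil bottle is knocked or moved by 30 mm (distance of oil_bottle from where it was at the start of the episode above 0.03 m or angle between oil_bottle's own z axis and vertical above 0.4 rad).
It fails at once if the screwdriver is moved by 30 mm (distance of screwdriver from where it was at the start of the episode above 0.03 m).
It also fails if it takes over 51 s, if anything falls off the work surface, if the arm or the gripper's body presses on something with over 40 N, if the wrist force passes 120 N, or if a joint passes its speed limit or range.

ROBOT

A 6-joint arm with a two-finger parallel gripper is mounted at the origin on the work surface. World frame = base frame: x ahead of the robot, y to its left, z up, the work surface at z = 0. Lengths are in m, angles in rad, forces in N, time in s.
With the tool pointing down it reaches from about 0.275 to 0.75 m from the base axis. Payload 10.2 kg.
Tool frame: the origin (TCP) lies midway between the tips of the shut fingers; the grasp point (between the pads) lies 19 mm behind it; z points along the fingers, y is the direction in which the jaws open and shut (so a half turn about z gives the same grasp; the last joint's range is limited). The gripper opens to 85 mm and grips with 20 to 120 N. Pads are 22 mm wide; open, the fingers measure 114 mm over their backs; the gripper's body (76 mm by 85 mm) begins 54 mm behind the grasp point. The pads swing forward as they close: fully open they stand 13 mm farther back than shut.
Start: joints at [-1.451, 0.313, 1.498, -0, 1.331, -0.223], TCP at [0.176, -0.494, 0.231] pointing down, gripper open.
Joint ranges: [-2.94, 2.94], [-0.97, 2.17], [0.19, 2.56], [-1.23, 4.37], [0.02, 3.11], [-2.88, 2.88]. Speed limits (rad/s): [2.39, 2.39, 3.01, 3.14, 3.14, 3.14].

INTERFACE

Orientations are given as a rotation vector (axis times angle).
In Python, from station import env, optics, workorder gives the robot as it stands.
- The arm moves only by the tool arm_command, never from a script. Its argument "deltas" is a list of rows, each an object with "offset": the shift along the tool's x, y, z in mm, a list of three; "turn": the turn about the tool's z in rad; "hand": the closure, from 0 (fully open) to 1 (shut). A call has 1 to 5 rows; each row shifts and turns the commanded pose from where the row before left it, along the tool's axes as they then stand; what a row does not reach is not made up. A row lasts 1/10 s, in which the tool goes at most 50 mm and 8.59 degrees, less where a joint would pass 70% of its speed; a pose out of reach is approached as far as the arm can. A call is refused whole if a number of a shift passes 50 or a number of a turn 0.15, either way. A call with a gripper value outside its range is refused whole. The fingers move at their own pace and stop on an object; "force" is the grip in N (left out, the last holds). Time passes only in rows, so rows that do not move let the fingers close. It gives the time, the measured TCP pose, the force and the opening at its end, in the units of the state.
- env.state(): the state, without advancing time (a new reading comes with each control period).
- optics.read_camera(name): name is "scene" or "top" or "wrist"; returns a dict with "color" (400x640x3 uint8, blue, green, red), "K" (3x3 intrinsics, pixels), "cam_to_world" (4x4, takes a point from camera to world coordinates). Camera axes: x right, y down, z forward; pixel columns grow to the right and rows downward; lengths in m; the calibration is good to about 2 mm. A picture is of the moment at which its call begins. There is no depth.
- workorder.hand_in(): hands the job in, once; it reports no verdict.
The state is a dict: "clock": time; "joint_positions": joint angles; "joint_velocities": joint speeds; "tau": joint torques, N m; "ee_pos": TCP position; "orientation": TCP orientation; "ft_force": force on the tool from outside, world axes, zero at the start; "torque": the same for the moment, N m; "opening": opening from 0.0 (shut) to 1.0 (fully open).
Only numpy, scipy, OpenCV 4.12 (cv2) and the standard library are available. Lean on these libraries where they do the work, as an engineer would, in place of code of your own. Each camera call takes 0.05 s, during which the arm holds its last target.

## Working session

There is one attempt and no reset: what is moved stays moved. The work goes in short steps, Python scripts to look and compute and a tool call to move; the robot and the scene stay as the last step left them, time stands still between calls to the robot, and variables do not carry over. Pictures are saved under pics/ and viewed, and the job is handed in when it is done.

Besides the shell and the picture viewer there is one more tool, called after "Call:" by a JSON object that holds its "method" and its "body", one argument or row to a line. arm_command: Moves the arm, as the interface text tells. Its arguments: {"type":"object","properties":{"deltas":{"type":"array","items":{"type":"object","properties":{"offset":{"type":"array","items":{"type":"number"}},"turn":{"type":"number"},"hand":{"type":"number"}}}},"force":{"type":"number"}},"required":["deltas"]}

```bash
ls; mkdir -p pics; cat > h.py <<'E'
import numpy as np, cv2
from station import env, optics, workorder
E
python3 - <<'E'
from h import *
s=env.state()
for k,v in s.items(): print(k,np.round(v,4))
for n in ["scene","top","wrist"]:
    c=optics.read_camera(n); cv2.imwrite(f"pics/{n}0.png",c["color"])
    np.savez(f"{n}0.npz",**c); print(n,np.round(c["K"],1).tolist(),np.round(c["cam_to_world"],3).tolist())
E
```

```text
pics
clock 0.0
joint_positions [-1.4514  0.3135  1.4984 -0.      1.331  -0.2234]
joint_velocities [ 0.      0.0011  0.0004  0.0007 -0.0004 -0.    ]
tau [-7.00000e-04 -4.12263e+01 -2.59745e+01 -2.00000e-04  4.20000e-03
  0.00000e+00]
ee_pos [ 0.1764 -0.4942  0.2307]
orientation [-3.0943e+00 -5.3570e-01 -1.0000e-04]
ft_force [ 0.6855 -0.8418  0.626 ]
torque [-0.0091 -0.0045  0.0216]
opening 0.9972
scene [[514.5, 0.0, 321.5], [0.0, 514.5, 196.5], [0.0, 0.0, 1.0]] [[-0.765, 0.482, -0.427, 1.198], [0.644, 0.573, -0.507, 0.698], [-0.0, -0.662, -0.749, 1.221], [0.0, 0.0, 0.0, 1.0]]
top [[494.9, 0.0, 323.8], [0.0, 494.9, 191.0], [0.0, 0.0, 1.0]] [[0.018, -0.983, 0.183, 0.343], [-1.0, -0.014, 0.022, -0.089], [-0.019, -0.183, -0.983, 1.442], [0.0, 0.0, 0.0, 1.0]]
wrist [[329.2, 0.0, 319.3], [0.0, 329.2, 202.0], [0.0, 0.0, 1.0]] [[0.335, -0.894, -0.298, 0.253], [-0.942, -0.318, -0.104, -0.467], [-0.002, 0.315, -0.949, 0.373], [0.0, 0.0, 0.0, 1.0]]
```

View pics/scene0.png

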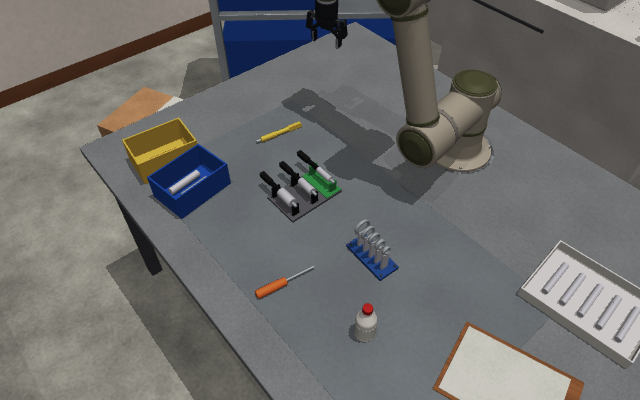

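View pics/top0.png

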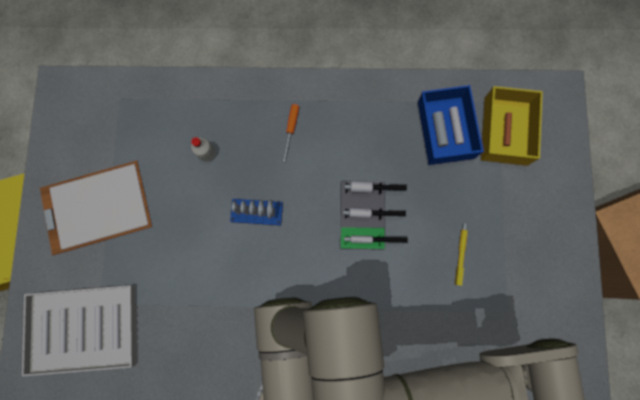

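View pics/wrist0.png

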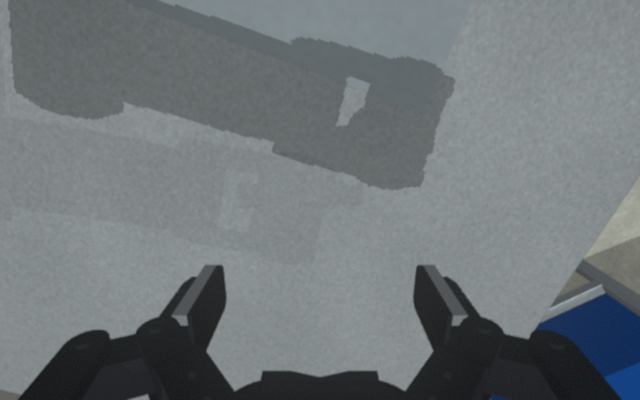

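```bash
cat >> h.py <<'E'
def ray(c,p):
    K=c["K"];T=c["cam_to_world"]
    d=T[:3,:3]@np.linalg.inv(K)@np.array([p[0],p[1],1.]);return T[:3,3],d
def onz(c,p,z):
    o,d=ray(c,p);return o+d*(z-o[2])/d[2]
def proj(c,X):
    T=np.linalg.inv(c["cam_to_world"]);q=c["K"]@(T[:3,:3]@np.asarray(X)+T[:3,3]);return q[:2]/q[2]
def tri(cs,ps):
    A=[];b=[]
    M=np.zeros((3,3));v=np.zeros(3)
    for c,p in zip(cs,ps):
        o,d=ray(c,p);d=d/np.linalg.norm(d);P=np.eye(3)-np.outer(d,d);M+=P;v+=P@o
    X=np.linalg.solve(M,v)
    r=[np.linalg.norm(proj(c,X)-p) for c,p in zip(cs,ps)]
    return X,r
E
python3 - <<'E'
from h import *
for n,(x0,y0,w,h) in dict(top=(215,170,210,90),scene=(240,135,170,150)).items():
    c=cv2.imread(f"pics/{n}0.png")[y0:y0+h,x0:x0+w]
    s=min(800/w,600/h); s=3.8
    cv2.imwrite(f"pics/{n}0z.png",cv2.resize(c,None,fx=s,fy=s,interpolation=cv2.INTER_CUBIC))
for n in ["top","scene"]:
    c=dict(np.load(f"{n}0.npz")); hsv=cv2.cvtColor(c["color"],cv2.COLOR_BGR2HSV)
    for nm,lo,hi in [("blue",(100,120,40),(125,255,255)),("green",(50,120,40),(75,255,255))]:
        m=cv2.inRange(hsv,lo,hi)
        cs,_=cv2.findContours(m,cv2.RETR_EXTERNAL,cv2.CHAIN_APPROX_NONE)
        for k in cs:
            if cv2.contourArea(k)>100:
                r=cv2.minAreaRect(k); b=cv2.boxPoints(r)
                print(n,nm,np.round(r[0],1),np.round(r[1],1),round(r[2],1), np.round(b,1).tolist(), np.round([onz(c,p,.012 if nm=="blue" else .01)[:2] for p in b],4).tolist())
E
```

```text
top blue [256. 213.] [22. 50.] 90.0 [[231.0, 202.0], [281.0, 202.0], [281.0, 224.0], [231.0, 224.0]] [[0.572, 0.2153], [0.5741, 0.0681], [0.5093, 0.0659], [0.507, 0.2119]]
top blue [449.8 124.2] [74.6 56. ] 80.1 [[415.8999938964844, 92.19999694824219], [471.0, 82.5999984741211], [483.79998779296875, 156.10000610351562], [428.6000061035156, 165.6999969482422]] [[0.9183, -0.3315], [0.9509, -0.4994], [0.7206, -0.5287], [0.6892, -0.3654]]
top green [362. 238.] [20. 42.] 90.0 [[341.0, 228.0], [383.0, 228.0], [383.0, 248.0], [341.0, 248.0]] [[0.5007, -0.1087], [0.5026, -0.2303], [0.4449, -0.2301], [0.4429, -0.1093]]
scene blue [371.5 256. ] [52.7 22.7] 45.9 [[345.0, 245.0], [361.29998779296875, 229.1999969482422], [398.0, 267.0], [381.70001220703125, 282.79998779296875]] [[0.5782, 0.067], [0.5025, 0.0551], [0.5156, 0.2193], [0.5867, 0.2267]]
scene blue [189.8 179.2] [53.8 77.8] 54.5 [[142.5, 179.89999389648438], [205.8000030517578, 134.6999969482422], [237.10000610351562, 178.5], [173.8000030517578, 223.6999969482422]] [[0.9059, -0.5471], [0.634, -0.6032], [0.6688, -0.3557], [0.9186, -0.32
[... 261 characters left out ...]
]
scene blue [373.6  23.2] [55.8 22.4] 23.1 [[343.5, 22.5], [352.29998779296875, 1.899999976158142], [403.6000061035156, 23.799999237060547], [394.79998779296875, 44.400001525878906]] [[-0.235, -0.8522], [-0.3895, -0.9636], [-0.4329, -0.6715], [-0.2842, -0.5797]]
scene blue [265.5   5. ] [10. 97.] 90.0 [[217.0, 0.0], [314.0, 0.0], [314.0, 10.0], [217.0, 10.0]] [[0.0883, -1.3898], [-0.2632, -1.0939], [-0.204, -1.0221], [0.1387, -1.3105]]
scene green [321.5 181.3] [38.6 18.9] 38.7 [[300.5, 176.60000610351562], [312.29998779296875, 161.89999389648438], [342.3999938964844, 186.0], [330.6000061035156, 200.6999969482422]] [[0.5052, -0.2316], [0.4325, -0.2596], [0.4283, -0.1129], [0.4981, -0.0898]]
```

View pics/top0z.png

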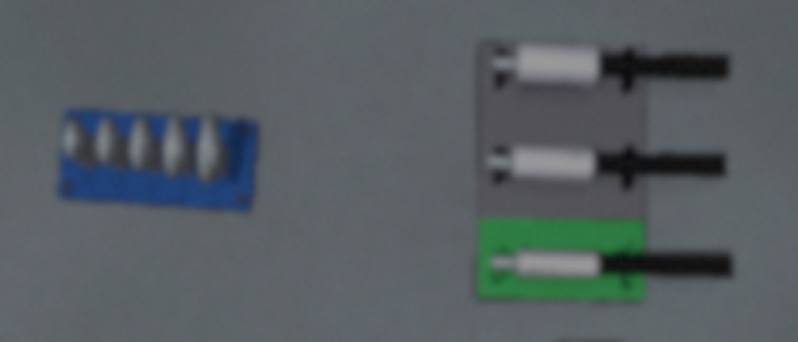

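View pics/scene0z.png

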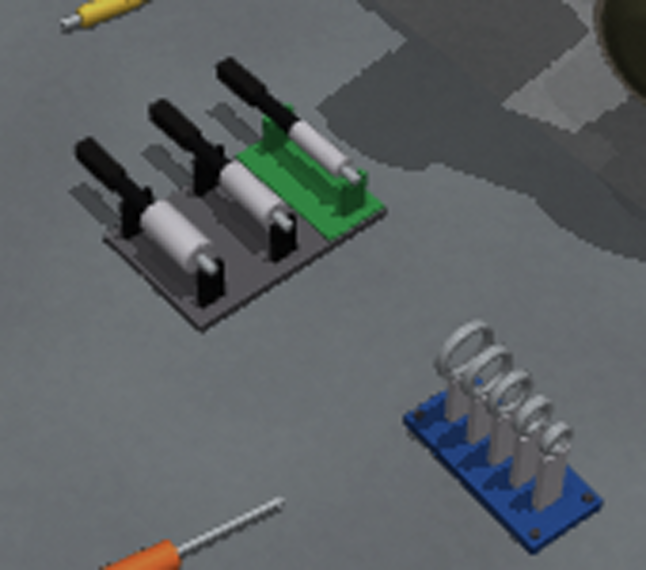

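```bash
python3 - <<'E'
from h import *
c=dict(np.load("top0.npz"))
z=lambda x,y:(215+(x+.5)/3.8-.5,170+(y+.5)/3.8-.5)
a=onz(c,z(732,265),.05);b=onz(c,z(490,262),.05);print(a,b,np.linalg.norm(a-b))
u=(b-a)/np.linalg.norm(b-a);print("grip",a+u*.025,u)
for p in [(63,108),(258,122),(250,210),(58,197)]: print(np.round(onz(c,z(*p),.012),4))
s=env.state();from scipy.spatial.transform import Rotation as R
Rm=R.from_rotvec(s["orientation"]).as_matrix();print(np.round(Rm,3))
g=a+u*.025; d=np.array([g[0],g[1],.15])-s["ee_pos"];print("tool delta mm",np.round(Rm.T@d*1000))
E
```

```text
[ 0.46724218 -0.29403522  0.05      ] [ 0.46655362 -0.11570946  0.05      ] 0.17832709181587114
grip [ 0.46714565 -0.26903541  0.05      ] [-0.00386121  0.99999255  0.        ]
[0.5837 0.2153 0.012 ]
[0.575  0.0636 0.012 ]
[0.5067 0.0675 0.012 ]
[0.5144 0.2155 0.012 ]
[[ 0.942  0.336 -0.   ]
 [ 0.336 -0.942  0.001]
 [ 0.    -0.001 -1.   ]]
tool delta mm [ 349. -114.   81.]
```

Call:
{"method": "arm_command", "body": {
  "deltas": [
    {"offset": [35, -11, 0], "turn": 0, "hand": 0},
    {"offset": [35, -11, 0], "turn": 0, "hand": 0},
    {"offset": [35, -12, 0], "turn": 0, "hand": 0},
    {"offset": [35, -11, 0], "turn": 0, "hand": 0},
    {"offset": [35, -12, 0], "turn": 0, "hand": 0}
  ],
  "force": 80
}}

```text
clock: 0.65
ee_pos: [0.3231, -0.3809, 0.2311]
orientation: [-3.095, -0.536, 0.0]
ft_force: [-0.2, -0.8, -0.5]
opening: 0.999
```

Call:
{"method": "arm_command", "body": {
  "deltas": [
    {"offset": [35, -11, 0], "turn": 0, "hand": 0},
    {"offset": [35, -11, 0], "turn": 0, "hand": 0},
    {"offset": [35, -12, 0], "turn": 0, "hand": 0},
    {"offset": [35, -11, 0], "turn": 0, "hand": 0},
    {"offset": [34, -12, 0], "turn": 0, "hand": 0}
  ]
}}

```text
clock: 1.15
ee_pos: [0.4679, -0.2686, 0.2311]
orientation: [-3.095, -0.536, 0.0]
ft_force: [-0.3, 0.5, -0.1]
opening: 0.999
```

Call:
{"method": "arm_command", "body": {
  "deltas": [
    {"offset": [0, 0, 0], "turn": -0.14, "hand": 0},
    {"offset": [0, 0, 0], "turn": -0.14, "hand": 0},
    {"offset": [0, 0, 0], "turn": -0.14, "hand": 0},
    {"offset": [0, 0, 0], "turn": -0.14, "hand": 0},
    {"offset": [0, 0, 0], "turn": -0.14, "hand": 0}
  ]
}}

```text
clock: 1.65
ee_pos: [0.4668, -0.2697, 0.231]
orientation: [-2.719, -1.572, 0.0]
ft_force: [-0.5, -0.5, 0.9]
opening: 1.004
```

Call:
{"method": "arm_command", "body": {
  "deltas": [
    {"offset": [0, 0, 0], "turn": -0.14, "hand": 0},
    {"offset": [0, 0, 0], "turn": -0.14, "hand": 0},
    {"offset": [0, 0, 0], "turn": -0.14, "hand": 0},
    {"offset": [0, 0, 0], "turn": -0.112, "hand": 0},
    {"offset": [0, 0, 0], "turn": 0, "hand": 0}
  ]
}}

```text
clock: 2.15
ee_pos: [0.4668, -0.2697, 0.2311]
orientation: [-2.216, -2.226, -0.0]
ft_force: [-1.7, -0.5, -0.2]
opening: 1.004
```

```bash
python3 - <<'E'
from h import *
s=env.state()
for k in ["clock","ee_pos","orientation","joint_positions"]: print(k,np.round(s[k],4))
for n in ["wrist","scene"]:
    c=optics.read_camera(n); cv2.imwrite(f"pics/{n}1.png",c["color"]); np.savez(f"{n}1.npz",**c)
E
```

```text
clock 2.15
ee_pos [ 0.4668 -0.2697  0.2311]
orientation [-2.2156 -2.2265 -0.    ]
joint_positions [-0.7414  0.3444  1.455   0.      1.3427 -0.7463]
```

View pics/wrist1.png

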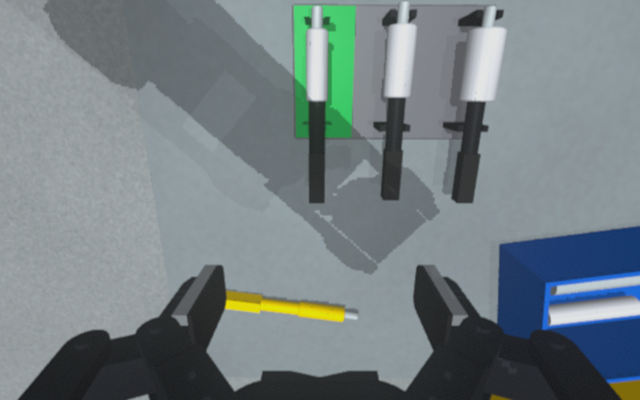

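```bash
python3 - <<'E'
from h import *
c=dict(np.load("wrist1.npz"));t=dict(np.load("top0.npz"))
print(np.round(c["cam_to_world"],3))
g=cv2.cvtColor(c["color"],cv2.COLOR_BGR2GRAY)
for r in [12,40,60,80,90,160,175,190,198]:
    row=g[r,285:350].astype(int); d=np.diff(row); i=np.argsort(-abs(d))[:4]; print(r,[(285+k+.5,d[k]) for k in sorted(i)])
col=g[180:215,317].astype(int);print(col)
print(g[0:20,317]); print(g[140:165,310].astype(int),g[95:110,317])
E
```

```text
[[ 1.     0.004  0.001  0.467]
 [ 0.004 -0.949 -0.315 -0.188]
 [-0.     0.315 -0.949  0.374]
 [ 0.     0.     0.     1.   ]]
12 [(np.float64(291.5), np.int64(-20)), (np.float64(312.5), np.int64(19)), (np.float64(313.5), np.int64(20)), (np.float64(320.5), np.int64(-21))]
40 [(np.float64(291.5), np.int64(-17)), (np.float64(293.5), np.int64(21)), (np.float64(306.5), np.int64(20)), (np.float64(322.5), np.int64(-17))]
60 [(np.float64(306.5), np.int64(22)), (np.float64(326.5), np.int64(-24)), (np.float64(327.5), np.int64(-20)), (np.float64(331.5), np.int64(25))]
80 [(np.float64(297.5), np.int64(20)), (np.float64(306.5), np.int64(21)), (np.float64(326.5), np.int64(-23)), (np.float64(331.5), np.int64(26))]
90 [(np.float64(305.5), np.int64(29)), (np.float64(306.5), np.int64(33)), (np.float64(307.5), np.int64(21)), (np.float64(331.5), np.int64(23))]
160 [(np.float64(307.5), np.int64(-19)), (np.float64(308.5), np.int64(-31)), (np.float64(323.5), np.int64(17)), (np.float64(324.5), np.int64(28))]
175 [(np.float64(307.5), np.int64(-18)), (np.float64(308.5), np.int64(-30)), (np.float64(323.5), np.int64(27)), (np.float64(324.5), np.int64(35))]
190 [(np.float64(308.5), np.int64(-39)), (np.float64(309.5), np.int64(-20)), (np.float64(323.5), np.int64(29)), (np.float64(324.5), np.int64(35))]
198 [(np.float64(308.5), np.int64(-38)), (np.float64(309.5), np.int64(-21)), (np.float64(323.5), np.int64(25)), (np.float64(324.5), np.int64(31))]
[ 48  49  47  48  48  46  46  48  48  49  49  50  50  49  49  50  50  51
  50  52  50  49  63  93 116 119 120 122 120 124 142 156 154 138 123]
[153 153 153 140 134 165 205 222 222 223 222 223 221 221 221 220 221 220
 220 219]
[41 41 40 40 41 38 39 41 41 39 42 41 41 44 45 47 46 46 46 45 47 46 47 45
 46] [227 228 228 228 219 183 129  77  60  63  58  53  53  50  50]
```

```bash
python3 - <<'E'
from h import *
c=dict(np.load("wrist1.npz"))
a=onz(c,(316.5,203),.058);b=onz(c,(316.9,5.7),.050); print(a,b)
print("drum rear",onz(c,(316.9,101),.058))
for r,cc in [(160,316.2),(175,316.1),(190,316.4),(198,316.4)]: print(onz(c,(cc,r),.058))
for r in (60,90): print(onz(c,(316.7,r),.056))
E
```

```text
[ 0.46439365 -0.29381711  0.058     ] [ 0.46448686 -0.11649147  0.05      ]
drum rear [ 0.46465854 -0.19514597  0.058     ]
[ 0.46405733 -0.24984963  0.058     ]
[ 0.46397009 -0.26476664  0.058     ]
[ 0.46427965 -0.28012763  0.058     ]
[ 0.46428751 -0.28850989  0.058     ]
[ 0.46441619 -0.1603105   0.056     ]
[ 0.46444715 -0.18557921  0.056     ]
```

Call:
{"method": "arm_command", "body": {
  "deltas": [
    {"offset": [1, -2.5, 40], "turn": 0, "hand": 0},
    {"offset": [0, 0, 40], "turn": 0, "hand": 0},
    {"offset": [0, 0, 40], "turn": 0, "hand": 0},
    {"offset": [0, 0, 35], "turn": 0, "hand": 0},
    {"offset": [0, 0, 25], "turn": 0, "hand": 0}
  ]
}}

```text
clock: 2.75
ee_pos: [0.4636, -0.2682, 0.049]
orientation: [-2.218, -2.221, 0.0]
ft_force: [0.5, -0.9, -0.7]
opening: 1.002
```

Call:
{"method": "arm_command", "body": {
  "deltas": [
    {"offset": [0, 0, 15], "turn": 0, "hand": 0},
    {"offset": [0, 0, 5], "turn": 0, "hand": 0},
    {"offset": [0, 0, 0], "turn": 0, "hand": 0},
    {"offset": [0, 0, 0], "turn": 0, "hand": 0.3},
    {"offset": [0, 0, 0], "turn": 0, "hand": 0.6}
  ]
}}

```text
clock: 3.25
ee_pos: [0.4648, -0.2692, 0.0323]
orientation: [2.216, 2.224, 0.0]
ft_force: [-0.1, 0.5, 0.4]
opening: 0.693
```

```bash
python3 - <<'E'
from h import *
s=env.state()
for k in ["clock","ee_pos","orientation","ft_force","opening"]: print(k,np.round(s[k],4))
for n in ["wrist"]:
    c=optics.read_camera(n); cv2.imwrite(f"pics/{n}2.png",c["color"]); np.savez(f"{n}2.npz",**c)
E
```

```text
clock 3.25
ee_pos [ 0.4648 -0.2692  0.0323]
orientation [2.2162e+00 2.2242e+00 1.0000e-04]
ft_force [-0.0806  0.5323  0.4285]
opening 0.6935
```

View pics/wrist2.png

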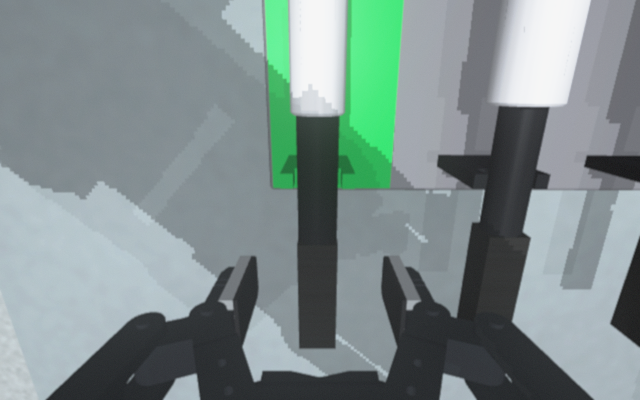

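The green roller's grip (318,300) hangs centred between the pads (columns 257 and 383). Closing.

Call:
{"method": "arm_command", "body": {
  "deltas": [
    {"offset": [0, 0, 1], "turn": 0, "hand": 0.7},
    {"offset": [0, 0, 0], "turn": 0, "hand": 0.8},
    {"offset": [0, 0, 0], "turn": 0, "hand": 0.9},
    {"offset": [0, 0, 0], "turn": 0, "hand": 1},
    {"offset": [0, 0, 0], "turn": 0, "hand": 1}
  ],
  "force": 100
}}

```text
clock: 3.8
ee_pos: [0.4645, -0.2688, 0.0305]
orientation: [2.217, 2.226, 0.0]
ft_force: [0.3, 1.1, 3.7]
opening: 0.17
```

Call:
{"method": "arm_command", "body": {
  "deltas": [
    {"offset": [0, 0, 0], "turn": 0, "hand": 1},
    {"offset": [0, 0, 0], "turn": 0, "hand": 1},
    {"offset": [0, 0, -5], "turn": 0, "hand": 1},
    {"offset": [0, 0, -10], "turn": 0, "hand": 1},
    {"offset": [0, 0, -15], "turn": 0, "hand": 1}
  ]
}}

```text
clock: 4.3
ee_pos: [0.4639, -0.2685, 0.0605]
orientation: [-2.216, -2.225, 0.0]
ft_force: [0.2, 0.1, -1.7]
opening: 0.167
```

Call:
{"method": "arm_command", "body": {
  "deltas": [
    {"offset": [0, 0, -20], "turn": 0, "hand": 1},
    {"offset": [0, 0, -20], "turn": 0, "hand": 1},
    {"offset": [0, 0, -10], "turn": 0, "hand": 1},
    {"offset": [0, 0, 0], "turn": 0, "hand": 1},
    {"offset": [0, 0, 0], "turn": 0, "hand": 1}
  ]
}}

```text
clock: 4.8
ee_pos: [0.464, -0.2686, 0.1097]
orientation: [-2.216, -2.225, 0.0]
ft_force: [0.6, -0.5, -1.4]
opening: 0.172
```

```bash
python3 - <<'E'
from h import *
s=env.state()
for k in ["clock","ee_pos","orientation","ft_force","torque","opening"]: print(k,np.round(s[k],4))
for n in ["wrist","scene","top"]:
    c=optics.read_camera(n); cv2.imwrite(f"pics/{n}3.png",c["color"]); np.savez(f"{n}3.npz",**c)
a=cv2.imread("pics/scene3.png")[130:290,240:410]
cv2.imwrite("pics/scene3z.png",cv2.resize(a,None,fx=3.7,fy=3.7,interpolation=2))
E
```

```text
clock 4.8
ee_pos [ 0.464  -0.2686  0.1097]
orientation [-2.2163e+00 -2.2253e+00  2.0000e-04]
ft_force [ 0.5688 -0.4666 -1.3761]
torque [-0.1763  0.0525  0.0199]
opening 0.1723
```

View pics/wrist3.png

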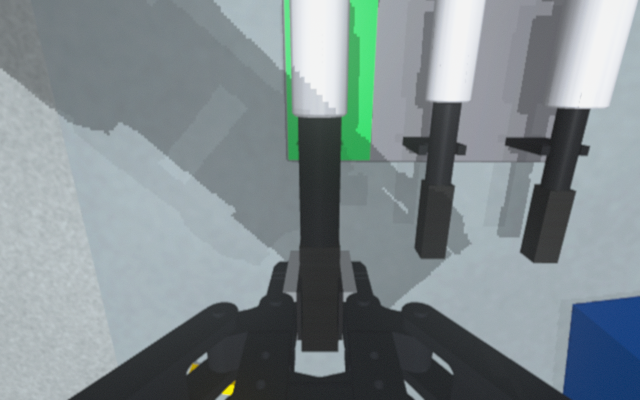

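View pics/scene3z.png

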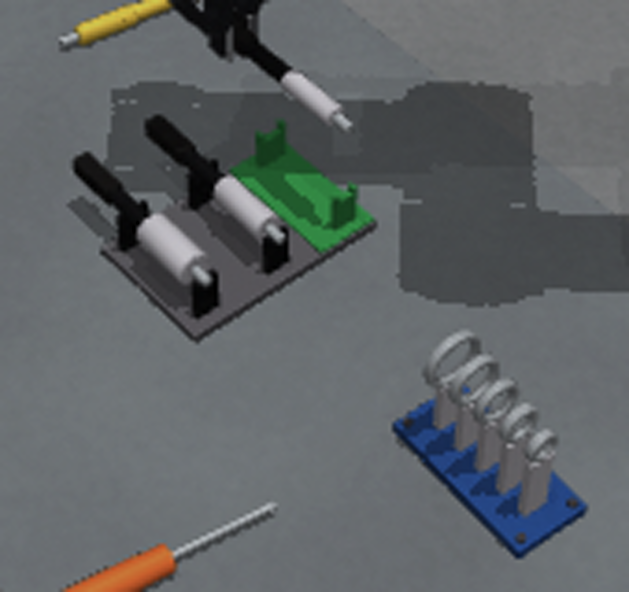

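Call:
{"method": "arm_command", "body": {
  "deltas": [
    {"offset": [10, 0, -30], "turn": 0, "hand": 1},
    {"offset": [25, 1, -35], "turn": 0, "hand": 1},
    {"offset": [35, 1, -35], "turn": 0, "hand": 1},
    {"offset": [40, 1, -30], "turn": 0, "hand": 1},
    {"offset": [40, 1, -10], "turn": 0, "hand": 1}
  ]
}}

```text
clock: 5.45
ee_pos: [0.4682, -0.1178, 0.2527]
orientation: [2.215, 2.223, 0.002]
ft_force: [1.1, 0.6, -2.1]
opening: 0.166
```

Call:
{"method": "arm_command", "body": {
  "deltas": [
    {"offset": [40, 1, 0], "turn": 0, "hand": 1},
    {"offset": [40, 1, 0], "turn": 0, "hand": 1},
    {"offset": [40, 1, 0], "turn": 0, "hand": 1},
    {"offset": [40, 1, 0], "turn": 0, "hand": 1},
    {"offset": [30, 1, 0], "turn": 0, "hand": 1}
  ]
}}

```text
clock: 5.95
ee_pos: [0.4714, 0.0733, 0.2497]
orientation: [-2.215, -2.226, 0.001]
ft_force: [-0.1, 0.3, -1.7]
opening: 0.171
```

Call:
{"method": "arm_command", "body": {
  "deltas": [
    {"offset": [10, 0, 0], "turn": 0, "hand": 1},
    {"offset": [0, 0, 0], "turn": 0, "hand": 1},
    {"offset": [0, 0, 0], "turn": 0, "hand": 1}
  ]
}}

```text
clock: 6.25
ee_pos: [0.4719, 0.0804, 0.2499]
orientation: [-2.217, -2.225, 0.001]
ft_force: [0.2, -0.4, -1.8]
opening: 0.168
```

```bash
python3 - <<'E'
from h import *
s=env.state()
for k in ["clock","ee_pos","orientation","ft_force","torque","opening"]: print(k,np.round(s[k],4))
for n in ["wrist"]:
    c=optics.read_camera(n); cv2.imwrite(f"pics/{n}4.png",c["color"]); np.savez(f"{n}4.npz",**c)
E
```

```text
clock 6.25
ee_pos [0.4719 0.0804 0.2499]
orientation [-2.2173e+00 -2.2252e+00  1.3000e-03]
ft_force [ 0.2277 -0.4144 -1.7817]
torque [-0.1509 -0.0034 -0.0235]
opening 0.1675
```

View pics/wrist4.png

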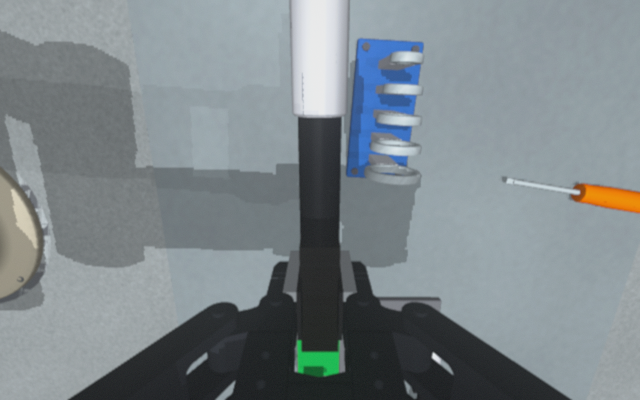

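Call:
{"method": "arm_command", "body": {
  "deltas": [
    {"offset": [0, 30, 0], "turn": 0, "hand": 1},
    {"offset": [0, 40, 0], "turn": 0, "hand": 1},
    {"offset": [0, 40, 0], "turn": 0, "hand": 1},
    {"offset": [0, 25, 0], "turn": 0, "hand": 1},
    {"offset": [0, 10, 0], "turn": 0, "hand": 1}
  ]
}}

```text
clock: 6.8
ee_pos: [0.6187, 0.0799, 0.2491]
orientation: [-2.219, -2.223, 0.001]
ft_force: [0.2, -0.2, -2.4]
opening: 0.169
```

Call:
{"method": "arm_command", "body": {
  "deltas": [
    {"offset": [0, 0, 0], "turn": 0, "hand": 1},
    {"offset": [0, 0, 0], "turn": 0, "hand": 1}
  ]
}}

```text
clock: 7.0
ee_pos: [0.6166, 0.0808, 0.25]
orientation: [-2.218, -2.224, 0.001]
ft_force: [-0.3, -0.4, -2.0]
opening: 0.167
```

```bash
python3 - <<'E'
from h import *
s=env.state()
for k in ["clock","ee_pos","orientation","ft_force","torque","opening"]: print(k,np.round(s[k],4))
for n in ["wrist"]:
    c=optics.read_camera(n); cv2.imwrite(f"pics/{n}5.png",c["color"]); np.savez(f"{n}5.npz",**c)
a=cv2.imread("pics/wrist4.png")[30:190,340:440]; b=cv2.imread("pics/wrist5.png")[30:190,180:320]
f=lambda a:cv2.resize(a,None,fx=3.3,fy=3.3,interpolation=2)
cv2.imwrite("pics/w45.png",np.hstack([f(a),f(b)]))
cv2.imwrite("pics/w5.png",c["color"])
E
```

```text
clock 7.0
ee_pos [0.6166 0.0808 0.25  ]
orientation [-2.2179e+00 -2.2243e+00  9.0000e-04]
ft_force [-0.2643 -0.394  -1.9569]
torque [-0.1567 -0.0006  0.0119]
opening 0.1665
```

View pics/w45.png

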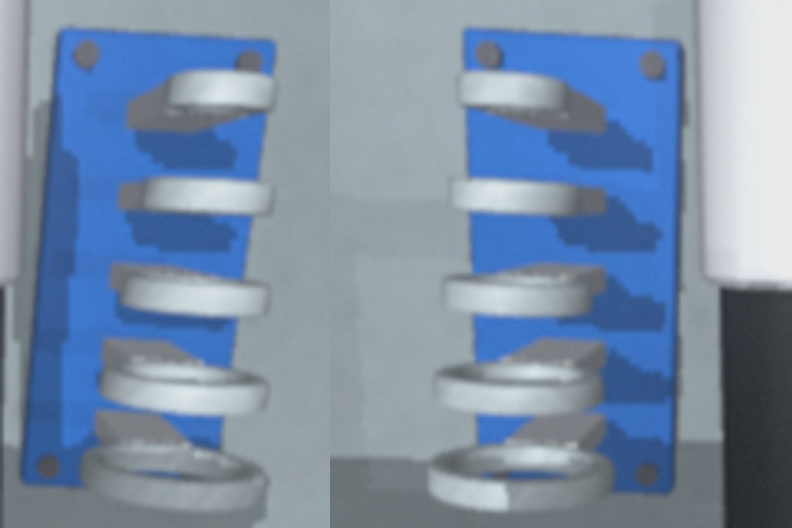

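View pics/w5.png

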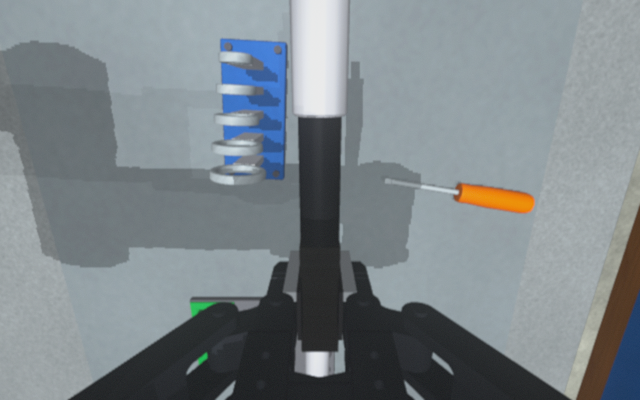

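```bash
cat > g.py <<'E'
from h import *
from scipy.optimize import least_squares
A=dict(np.load("wrist4.npz"));B=dict(np.load("wrist5.npz"))
S=3.3
def pk(o,x,y): return ((x+.5)/S-.5+o[0],(y+.5)/S-.5+o[1])
oA=(340,30);oB=(180,30)
def refine(c,p,rng=3,h=1):
    im=c["color"].astype(float)
    r=int(round(p[1])); x0=int(round(p[0]))-rng
    row=im[r-h:r+h+1,x0:x0+2*rng+1].mean(0)
    g=np.linalg.norm(np.diff(row,axis=0),axis=1); g2=g**2
    k=np.argmax(g2); w=slice(max(0,k-1),k+2)
    return (x0+.5+np.sum(np.arange(len(g))[w]*g[w])/np.sum(g[w]), p[1])
rowsA=[(480,480,82,266),(385,392,100,268),(292,300,118,268),(197,198,143,272),(92,90,167,275)]
rowsB=[(482,480,99,281),(388,385,105,273),(297,293,114,262),(197,197,120,250),(88,92,129,235)]
# base corners
cA=[(62,28),(275,40),(22,483)];cB=[(464-330,28),(682-330,42),(672-330,493)]
for c,o,q in[(A,oA,cA),(B,oB,cB)]:
    w=[onz(c,pk(o,*p),.012) for p in q];print(np.round(w,4).tolist())
sA=[(86,54),(249,63),(47,465)];sB=[(488-330,54),(652-330,65),(647-330,474)]
for a,b in zip(sA[:2],sB[:2]): print("screw",tri([A,B],[pk(oA,*a),pk(oB,*b)]))
print("sA BL",onz(A,pk(oA,*sA[2]),.014),"sB BR",onz(B,pk(oB,*sB[2]),.014),[onz(B,pk(oB,*p),.014) for p in sB[:2]],[onz(A,pk(oA,*p),.014) for p in sA[:2]])
E
python3 g.py
```

```text
[[0.5128, 0.2162, 0.012], [0.5806, 0.2129, 0.012], [0.5043, 0.0682, 0.012]]
[[0.5131, 0.2165, 0.012], [0.582, 0.2126, 0.012], [0.574, 0.0649, 0.012]]
screw (array([0.52051185, 0.2086668 , 0.01394202]), [np.float64(0.15181113100495933), np.float64(0.1523187448622821)])
screw (array([0.57245508, 0.20586804, 0.01395861]), [np.float64(0.17438750830540298), np.float64(0.17334656169597942)])
sA BL [0.51286029 0.07531643 0.014     ] sB BR [0.565522   0.07236057 0.014     ] [array([0.52052206, 0.2088042 , 0.014     ]), array([0.57246303, 0.2056973 , 0.014     ])] [array([0.5205024 , 0.20851523, 0.014     ]), array([0.57244824, 0.20602931, 0.014     ])]
```

```bash
cat >> g.py <<'E'
a=np.array([np.sin(.0545),np.cos(.0545),0]); e=np.array([a[1],-a[0],0])  # e: gauge -y
print("rings")
fx=[0,25,50,75,100];O=np.array([.5399,.0866,0])
pl=[]
for c,o,rows in[(A,oA,rowsA),(B,oB,rowsB)]:
    L=[]
    for (yl,yr,xl,xr) in rows:
        pls=[]
        for x,y in((xl,yl),(xr,yr)):
            p0=pk(o,x,y);p=refine(c,p0)
            oo,d=ray(c,p); n=np.cross(a,d);n/=np.linalg.norm(n);pls.append((n,p[0]-p0[0]))
        nb=pls[0][0]+pls[1][0];nb/=np.linalg.norm(nb)
        half=np.arccos(pls[0][0]@pls[1][0])/2
        L.append((oo,nb,half,[q[1] for q in pls]))
    pl.append(L)
for i in range(5):
    (o1,n1,h1,d1),(o2,n2,h2,d2)=pl[0][i],pl[1][i]
    # unknown X=O+a*(fx+4)+s e+ z k
    base=O+a*(fx[i]+4)*1e-3
    k=np.array([0,0,1.])
    M=np.array([[n1@e,n1@k],[n2@e,n2@k]]);v=np.array([n1@(o1-base),n2@(o2-base)])
    s,z=np.linalg.solve(M,v);X=base+s*e+z*k
    R=[ (lambda w:np.linalg.norm(w-(w@a)*a)*np.sin(h)*1e3)(X-oo) for oo,h in((o1,h1),(o2,h2))]
    print(i+1,"lateral e mm %.2f z %.2f"%(s*1e3,z*1e3),"R",np.round(R,2),"exp",[26,23,20,17,14][i],np.round(d1+d2,2))
E
python3 g.py | sed -n '/rings/,$p'
```

```text
rings
1 lateral e mm 0.67 z 91.61 R [25.86 25.47] exp 26 [-0.19  1.1  -0.15  0.78]
2 lateral e mm 0.49 z 89.13 R [23.35 22.19] exp 23 [-0.54  0.66  1.15 -0.01]
3 lateral e mm -0.78 z 86.94 R [19.78 18.22] exp 20 [-0.86 -1.47  1.19 -2.05]
4 lateral e mm -0.27 z 91.67 R [15.73 15.18] exp 17 [ 0.84 -0.79  0.74 -2.45]
5 lateral e mm -0.02 z 90.06 R [12.39 12.55] exp 14 [ 1.08 -1.35  0.85 -0.62]
```

```bash
python3 - <<'E'
from h import *
from scipy.spatial.transform import Rotation as R
for nm in ["wrist2","wrist3","wrist4","wrist5"]:
    c=dict(np.load(nm+".npz")); im=c["color"].astype(float)
    out=[]
    for r in (3,50,95,150,200):
        L=[]
        for lo,hi in((285,312),(330,358)):
            row=im[r-1:r+2,lo:hi].mean(0);g=np.linalg.norm(np.diff(row,axis=0),axis=1);k=np.argmax(g);w=slice(max(k-2,0),k+3)
            L.append(lo+.5+np.sum(np.arange(len(g))[w]*g[w])/g[w].sum())
        out.append((r,round((L[0]+L[1])/2,2),round(L[1]-L[0],2)))
    col=im[100:130,316:324].mean((1,2));g=-np.diff(col);k=np.argmax(g);w=slice(k-2,k+3)
    print(nm,out,"rear",round(100.5+np.sum(np.arange(29)[w]*g[w])/g[w].sum(),2))
c=dict(np.load("wrist5.npz"));s=env.state();Rm=R.from_rotvec(s["orientation"]).as_matrix()
T=c["cam_to_world"];print("cam in tool",np.round(Rm.T@(T[:3,3]-s["ee_pos"]),4),"\n",np.round(Rm.T@T[:3,:3],4));print(np.round(Rm,4))
for p in [(320.9,3),(320.0,50),(319.9,95),(320,200)]:
    pass
E
```

```text
wrist2 [(3, np.float64(317.5), np.float64(58.79)), (50, np.float64(317.22), np.float64(56.24)), (95, np.float64(317.72), np.float64(53.08)), (150, np.float64(317.17), np.float64(41.77)), (200, np.float64(317.1), np.float64(39.57))] rear 116.19
wrist3 [(3, np.float64(319.53), np.float64(59.46)), (50, np.float64(319.39), np.float64(56.86)), (95, np.float64(319.25), np.float64(55.04)), (150, np.float64(319.25), np.float64(42.26)), (200, np.float64(319.34), np.float64(40.17))] rear 117.1
wrist4 [(3, np.float64(319.03), np.float64(59.77)), (50, np.float64(323.94), np.float64(63.07)), (95, np.float64(327.4), np.float64(49.38)), (150, np.float64(319.23), np.float64(42.35)), (200, np.float64(319.39), np.float64(40.19))] rear 117.08
wrist5 [(3, np.float64(320.14), np.float64(57.64)), (50, np.float64(317.41), np.float64(60.88)), (95, np.float64(315.8), np.float64(59.01)), (150, np.float64(319.36), np.float64(42.13)), (200, np.float64(319.4), np.float64(40.09))] rear 117.11
cam in tool [ 0.0815  0.0009 -0.1423] 
 [[-1.500e-03 -9.490e-01 -3.152e-01]
 [ 1.000e+00 -1.200e-03 -1.000e-03]
 [ 6.000e-04 -3.152e-01  9.490e-01]]
[[-3.1e-03  1.0e+00 -3.0e-04]
 [ 1.0e+00  3.1e-03 -1.0e-04]
 [-1.0e-04 -3.0e-04 -1.0e+00]]
```

Call:
{"method": "arm_command", "body": {
  "deltas": [
    {"offset": [-35, -20, 0], "turn": 0, "hand": 1},
    {"offset": [-45, -25, 0], "turn": 0, "hand": 1},
    {"offset": [-45, -25, 0], "turn": 0, "hand": 1},
    {"offset": [-35.7, -17, 0], "turn": 0, "hand": 1},
    {"offset": [0, 0, 10], "turn": 0.0576, "hand": 1}
  ]
}}

```text
clock: 7.55
ee_pos: [0.5303, -0.0805, 0.242]
orientation: [2.284, 2.152, 0.001]
ft_force: [1.0, 1.4, -1.9]
opening: 0.168
```

Call:
{"method": "arm_command", "body": {
  "deltas": [
    {"offset": [0, 0, 40], "turn": 0, "hand": 1},
    {"offset": [0, 0, 45], "turn": 0, "hand": 1},
    {"offset": [0, 0, 45], "turn": 0, "hand": 1},
    {"offset": [0, 0, 30], "turn": 0, "hand": 1},
    {"offset": [0, 0, 9], "turn": 0, "hand": 1}
  ]
}}

```text
clock: 8.05
ee_pos: [0.53, -0.0762, 0.069]
orientation: [-2.277, -2.158, 0.003]
ft_force: [-0.3, 0.4, -0.7]
opening: 0.169
```

Call:
{"method": "arm_command", "body": {
  "deltas": [
    {"offset": [0, 0, 0], "turn": 0, "hand": 1},
    {"offset": [0, 0, 0], "turn": 0, "hand": 1}
  ]
}}

```text
clock: 8.25
ee_pos: [0.5328, -0.077, 0.0732]
orientation: [2.278, 2.159, 0.002]
ft_force: [0.3, -0.3, -0.8]
opening: 0.167
```

```bash
cat >> h.py <<'E'
from scipy.spatial.transform import Rotation as R
a=np.array([np.sin(.0545),np.cos(.0545),0]); e=np.array([a[1],-a[0],0]);O=np.array([.5399,.0866,0])
def rep():
    s=env.state();Rm=R.from_rotvec(s["orientation"]).as_matrix()
    g=s["ee_pos"]-19.5e-3*Rm[:,2]; sh=g+Rm[:,0]*.134; d=sh-O
    print("t",round(s["clock"],2),"tcp",np.round(s["ee_pos"],4),"tx",np.round(Rm[:,0],4),"shoulder gx %.1f e %.2f z %.2f"%(d@a*1e3,d@e*1e3,d[2]*1e3),"F a %.1f e %.1f z %.1f"%(s["ft_force"]@a,s["ft_force"]@e,s["ft_force"][2]),"tq",np.round(s["torque"],2),"op",round(s["opening"],3))
E
python3 - <<'E'
from h import *
rep()
for n in ["scene","top"]:
    c=optics.read_camera(n); np.savez(f"{n}6.npz",**c)
    im=c["color"][150:290,250:420] if n=="scene" else c["color"][170:260,215:345]
    cv2.imwrite(f"pics/{n}6.png",cv2.resize(im,None,fx=4.2,fy=4.2,interpolation=2))
E
```

```text
t 8.25 tcp [ 0.5328 -0.077   0.0732] tx [ 5.360e-02  9.986e-01 -9.000e-04] shoulder gx -29.8 e 1.67 z 92.56 F a -0.3 e 0.3 z -0.8 tq [-0.14  0.01  0.01] op 0.167
```

View pics/scene6.png

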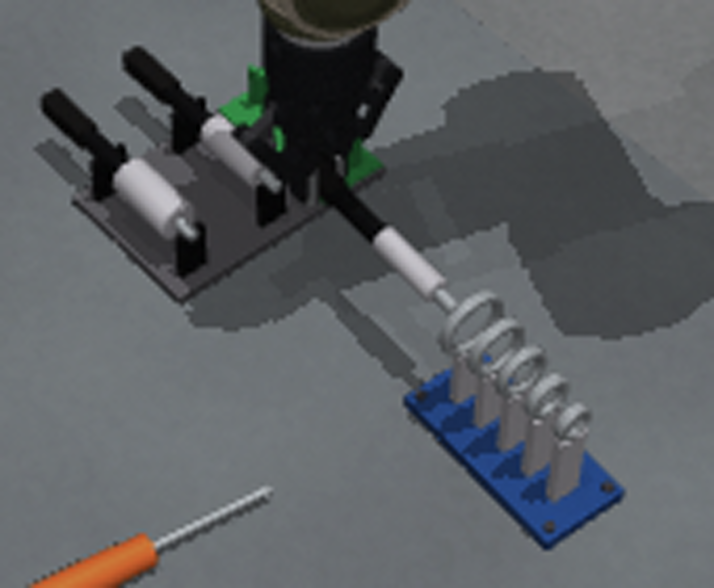

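View pics/top6.png

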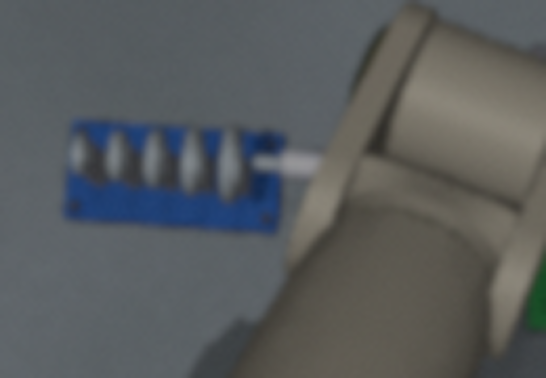

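Call:
{"method": "arm_command", "body": {
  "deltas": [
    {"offset": [0, -2.5, 2.5], "turn": 0, "hand": 1},
    {"offset": [0, 0, 0], "turn": 0, "hand": 1},
    {"offset": [0, 0, 0], "turn": 0, "hand": 1}
  ]
}}

```text
clock: 8.65
ee_pos: [0.5295, -0.0765, 0.069]
orientation: [2.28, 2.161, 0.0]
ft_force: [-1.2, 0.1, -1.3]
opening: 0.162
```

```bash
python3 -c "
from h import *
rep()"
```

```text
t 8.65 tcp [ 0.5295 -0.0765  0.069 ] tx [ 5.360e-02  9.986e-01 -1.000e-04] shoulder gx -29.4 e -1.63 z 88.52 F a 0.0 e -1.2 z -1.3 tq [-0.15  0.01 -0.02] op 0.162
```

Call:
{"method": "arm_command", "body": {
  "deltas": [
    {"offset": [10, 0, 0], "turn": 0, "hand": 1},
    {"offset": [10, 0, 0], "turn": 0, "hand": 1},
    {"offset": [5, 0, 0], "turn": 0, "hand": 1},
    {"offset": [0, 0, 0], "turn": 0, "hand": 1}
  ]
}}

```text
clock: 9.05
ee_pos: [0.5308, -0.0505, 0.0688]
orientation: [-2.279, -2.163, 0.0]
ft_force: [0.5, -0.4, -2.1]
opening: 0.169
```

```bash
python3 -c "
from h import *
rep()"
```

```text
t 9.05 tcp [ 0.5308 -0.0505  0.0688] tx [5.210e-02 9.986e-01 1.000e-04] shoulder gx -3.4 e -1.88 z 88.30 F a -0.4 e 0.5 z -2.1 tq [-0.15 -0.01 -0.01] op 0.169
```

Call:
{"method": "arm_command", "body": {
  "deltas": [
    {"offset": [5, 1, -1.7], "turn": 0.002, "hand": 1},
    {"offset": [5, 0, 0], "turn": 0, "hand": 1},
    {"offset": [5, 0, 0], "turn": 0, "hand": 1},
    {"offset": [0, 0, 0], "turn": 0, "hand": 1},
    {"offset": [0, 0, 0], "turn": 0, "hand": 1}
  ]
}}

```text
clock: 9.55
ee_pos: [0.5327, -0.0366, 0.0705]
orientation: [2.282, 2.159, -0.0]
ft_force: [0.7, -0.4, -1.6]
opening: 0.168
```

```bash
python3 -c "
from h import *
rep()
for n in ['wrist','scene']:
    c=optics.read_camera(n); np.savez(n+'7.npz',**c)
    im=c['color'] if n=='wrist' else cv2.resize(c['color'][190:290,320:420],None,fx=6,fy=6,interpolation=2)
    cv2.imwrite('pics/%s7.png'%n,im)
"
```

```text
t 9.55 tcp [ 0.5327 -0.0366  0.0705] tx [ 5.540e-02  9.985e-01 -1.000e-04] shoulder gx 10.6 e -0.40 z 89.96 F a -0.4 e 0.7 z -1.6 tq [-0.17  0.06 -0.03] op 0.168
```

View pics/scene7.png

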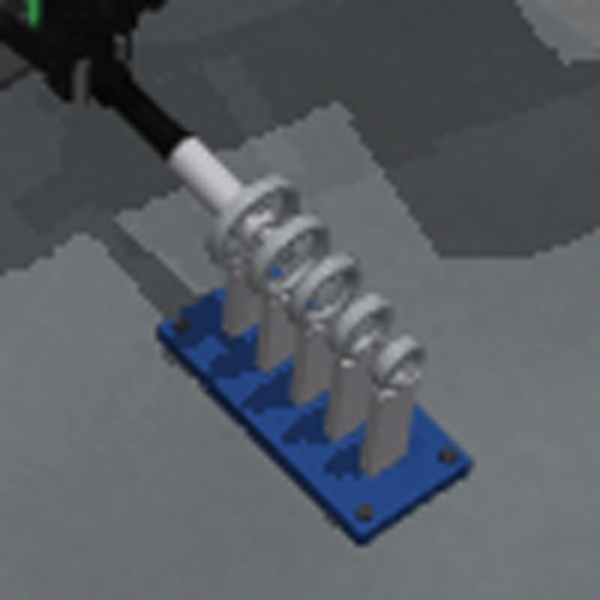

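View pics/wrist7.png

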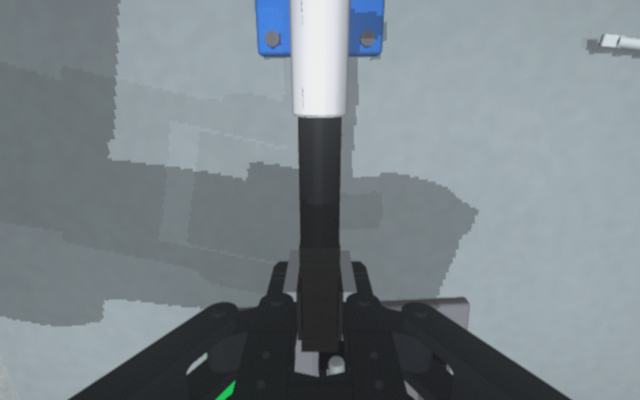

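```bash
python3 - <<'E'
from h import *
c=dict(np.load("wrist7.npz"))
im=c["color"][0:60,245:395]
g=cv2.cvtColor(c["color"],cv2.COLOR_BGR2GRAY)
hsv=cv2.cvtColor(c["color"],cv2.COLOR_BGR2HSV)
m=cv2.inRange(hsv,(100,120,40),(125,255,255))
for r in (10,25,50):
    xs=np.where(m[r,230:420])[0]+230;print(r,xs.min(),xs.max(),(xs.min()+xs.max())/2,[onz(c,(x,r),.012)[:2]*1e3 for x in (xs.min()-.5,xs.max()+.5)])
n=cv2.inRange(hsv,(0,0,0),(180,110,110))
for x0,x1 in((262,286),(356,380)):
    k=n[28:50,x0:x1]; ys,xs=np.where(k); p=(xs.mean()+x0,ys.mean()+28); X=onz(c,p,.014); d=X-O; print(p,X,"gauge",d@a*1e3,d@e*1e3)
# roller
for r,cc in [(3,319.5),(50,319.4),(200,319.4)]:
    X=onz(c,(cc,r),.098);d=X-O;print("roller",d@a*1e3,d@e*1e3)
cv2.imwrite("pics/w7z.png",cv2.resize(im,None,fx=5,fy=5,interpolation=2))
E
```

```text
10 256 382 319.0 [array([505.74000399,  89.26230646]), array([574.12461134,  85.38969157])]
25 257 382 319.5 [array([505.43523951,  82.0351305 ]), array([574.15266756,  78.14410494])]
50 258 380 319.0 [array([504.53796445,  69.5893534 ]), array([573.0865217 ,  65.70864176])]
(np.float64(nan), np.float64(nan)) [nan nan nan] gauge nan nan
(np.float64(366.8987341772152), np.float64(34.67088607594937)) [0.56531527 0.07357267 0.014     ] gauge -11.623538211613399 26.087170074889503
roller -15.469072526733772 0.20916009689027407
roller -28.646903066231157 0.15240596284790994
roller -79.04742375630273 0.052720287555221554<stdin>:11: RuntimeWarning: Mean of empty slice.
  ret = ret.dtype.type(ret / rcount)
```

View pics/w7z.png

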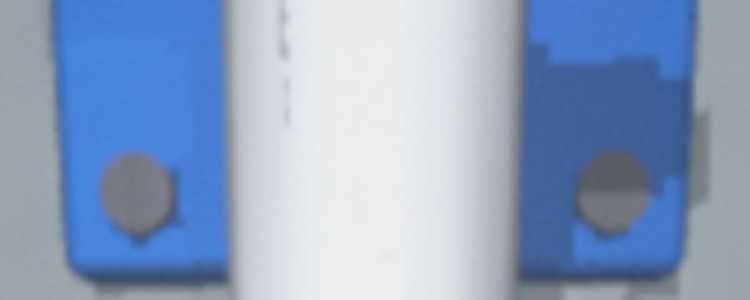

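Call:
{"method": "arm_command", "body": {
  "deltas": [
    {"offset": [8, 0, 0], "turn": 0, "hand": 1},
    {"offset": [8, 0, 0], "turn": 0, "hand": 1},
    {"offset": [8, 0, 0], "turn": 0, "hand": 1},
    {"offset": [6, 0, 0], "turn": 0, "hand": 1},
    {"offset": [0, 0, 0], "turn": 0, "hand": 1}
  ]
}}

```text
clock: 10.15
ee_pos: [0.5343, -0.0057, 0.0705]
orientation: [-2.281, -2.16, -0.0]
ft_force: [-0.1, -0.3, -1.8]
opening: 0.166
```

```bash
python3 -c "
from h import *
rep()"
```

```text
t 10.15 tcp [ 0.5343 -0.0057  0.0705] tx [5.440e-02 9.985e-01 1.000e-04] shoulder gx 41.5 e -0.58 z 90.00 F a -0.3 e -0.1 z -1.8 tq [-0.13 -0.07  0.03] op 0.166
```

Call:
{"method": "arm_command", "body": {
  "deltas": [
    {"offset": [6, 0, 0], "turn": 0, "hand": 1},
    {"offset": [6, 0, 0], "turn": 0, "hand": 1},
    {"offset": [6, 0, 0], "turn": 0, "hand": 1},
    {"offset": [6, 0, 0], "turn": 0, "hand": 1},
    {"offset": [0, 0, 0], "turn": 0, "hand": 1}
  ]
}}

```text
clock: 10.65
ee_pos: [0.5356, 0.018, 0.0705]
orientation: [-2.281, -2.16, -0.0]
ft_force: [0.5, 1.3, -1.7]
opening: 0.167
```

```bash
python3 -c "
from h import *
rep()
for n in ['wrist','scene']:
    c=optics.read_camera(n); np.savez(n+'8.npz',**c)
    im=c['color'] if n=='wrist' else cv2.resize(c['color'][190:290,320:420],None,fx=6,fy=6,interpolation=2)
    cv2.imwrite('pics/%s8.png'%n,im)
"
```

```text
t 10.65 tcp [0.5356 0.018  0.0705] tx [5.470e-02 9.985e-01 1.000e-04] shoulder gx 65.3 e -0.48 z 90.00 F a 1.3 e 0.4 z -1.7 tq [-0.2  -0.01 -0.01] op 0.167
```

View pics/wrist8.png

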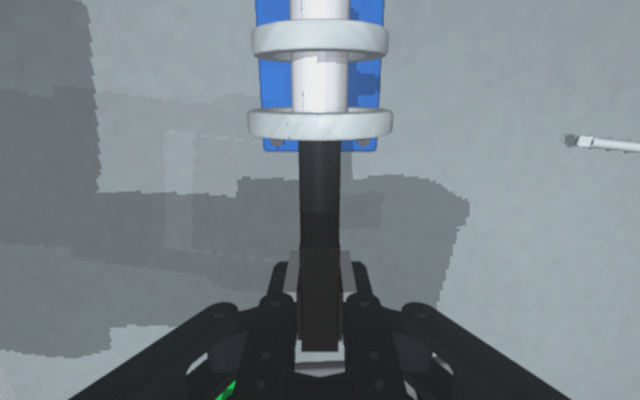

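View pics/scene8.png

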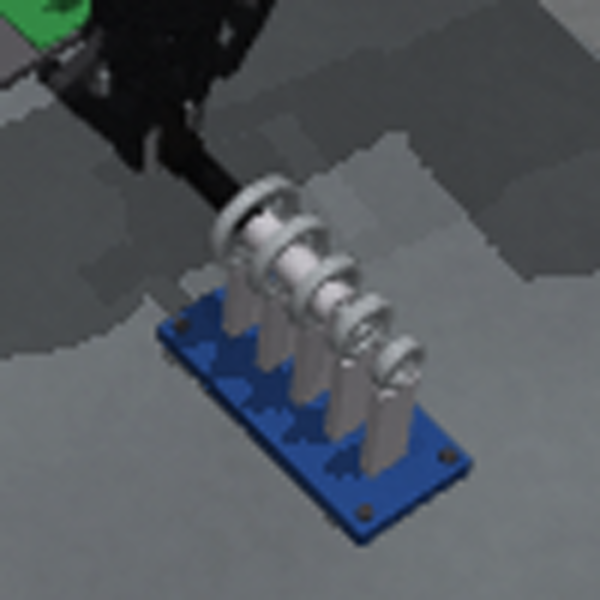

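Call:
{"method": "arm_command", "body": {
  "deltas": [
    {"offset": [2, 0.2, 0], "turn": 0, "hand": 1},
    {"offset": [2, 0, 0], "turn": 0, "hand": 1},
    {"offset": [2, 0, 0], "turn": 0, "hand": 1},
    {"offset": [1.5, 0, 0], "turn": 0, "hand": 1},
    {"offset": [0, 0, 0], "turn": 0, "hand": 1}
  ]
}}

```text
clock: 11.25
ee_pos: [0.5362, 0.025, 0.0705]
orientation: [-2.282, -2.159, 0.0]
ft_force: [-0.3, 0.3, -1.3]
opening: 0.165
```

Call:
{"method": "arm_command", "body": {
  "deltas": [
    {"offset": [1, 0, 0], "turn": 0, "hand": 1},
    {"offset": [1, 0, 0], "turn": 0, "hand": 1},
    {"offset": [0, 0, 0], "turn": 0, "hand": 1}
  ]
}}

```text
clock: 11.55
ee_pos: [0.5364, 0.0268, 0.0705]
orientation: [-2.282, -2.159, -0.0]
ft_force: [-0.2, -0.0, -1.8]
opening: 0.172
```

```bash
python3 -c "
from h import *
rep()"
```

```text
t 11.55 tcp [0.5364 0.0268 0.0705] tx [0.0556 0.9985 0.    ] shoulder gx 74.1 e -0.10 z 89.99 F a -0.0 e -0.2 z -1.8 tq [-0.13  0.03 -0.02] op 0.172
```

Call:
{"method": "arm_command", "body": {
  "deltas": [
    {"offset": [1, 0, 0], "turn": 0, "hand": 1},
    {"offset": [0, 0, 0], "turn": 0, "hand": 1}
  ]
}}

```text
clock: 11.75
ee_pos: [0.5364, 0.0278, 0.0705]
orientation: [-2.282, -2.159, -0.0]
ft_force: [0.7, -0.3, -1.4]
opening: 0.173
```

```bash
python3 -c "
from h import *
rep()"
```

```text
t 11.75 tcp [0.5364 0.0278 0.0705] tx [0.0555 0.9985 0.    ] shoulder gx 75.1 e -0.12 z 89.99 F a -0.2 e 0.7 z -1.4 tq [-0.15  0.03 -0.02] op 0.173
```

Call:
{"method": "arm_command", "body": {
  "deltas": [
    {"offset": [1, -0.2, 0], "turn": 0, "hand": 1},
    {"offset": [0, 0, 0], "turn": 0, "hand": 1}
  ]
}}

```text
clock: 11.95
ee_pos: [0.5363, 0.0288, 0.0705]
orientation: [-2.282, -2.159, -0.0]
ft_force: [0.2, 0.1, -1.9]
opening: 0.167
```

Call:
{"method": "arm_command", "body": {
  "deltas": [
    {"offset": [1, 0, 0], "turn": 0, "hand": 1},
    {"offset": [0, 0, 0], "turn": 0, "hand": 1}
  ]
}}

```text
clock: 12.15
ee_pos: [0.5364, 0.0299, 0.0705]
orientation: [-2.282, -2.159, -0.0]
ft_force: [0.8, -0.6, -2.3]
opening: 0.17
```

```bash
python3 -c "
from h import *
rep()"
```

```text
t 12.15 tcp [0.5364 0.0299 0.0705] tx [0.0555 0.9985 0.    ] shoulder gx 77.2 e -0.31 z 90.00 F a -0.5 e 0.8 z -2.3 tq [-0.16  0.04  0.03] op 0.17
```

Call:
{"method": "arm_command", "body": {
  "deltas": [
    {"offset": [1, 0, 0], "turn": 0, "hand": 1},
    {"offset": [0, 0, 0], "turn": 0, "hand": 1}
  ]
}}

```text
clock: 12.35
ee_pos: [0.5364, 0.0309, 0.0705]
orientation: [2.282, 2.159, 0.0]
ft_force: [0.6, -0.8, -1.5]
opening: 0.174
```

```bash
python3 -c "
from h import *
rep()"
```

```text
t 12.35 tcp [0.5364 0.0309 0.0705] tx [0.0555 0.9985 0.    ] shoulder gx 78.2 e -0.29 z 90.01 F a -0.8 e 0.6 z -1.5 tq [-0.15  0.03  0.  ] op 0.174
```

Call:
{"method": "arm_command", "body": {
  "deltas": [
    {"offset": [1, 0, 0], "turn": 0, "hand": 1},
    {"offset": [1, 0, 0], "turn": 0, "hand": 1},
    {"offset": [0, 0, 0], "turn": 0, "hand": 1}
  ]
}}

```text
clock: 12.65
ee_pos: [0.5365, 0.0329, 0.0705]
orientation: [-2.282, -2.159, -0.0]
ft_force: [0.1, 0.7, -1.7]
opening: 0.167
```

Call:
{"method": "arm_command", "body": {
  "deltas": [
    {"offset": [1, 0, 0], "turn": 0, "hand": 1},
    {"offset": [1, 0, 0], "turn": 0, "hand": 1},
    {"offset": [0, 0, 0], "turn": 0, "hand": 1}
  ]
}}

```text
clock: 12.95
ee_pos: [0.5366, 0.0349, 0.0705]
orientation: [-2.282, -2.159, -0.0]
ft_force: [1.3, -1.0, -1.6]
opening: 0.17
```

```bash
python3 -c "
from h import *
rep()"
```

```text
t 12.95 tcp [0.5366 0.0349 0.0705] tx [0.0554 0.9985 0.    ] shoulder gx 82.2 e -0.32 z 90.00 F a -0.9 e 1.4 z -1.6 tq [-0.13  0.03 -0.03] op 0.17
```

Call:
{"method": "arm_command", "body": {
  "deltas": [
    {"offset": [2, 0, 0], "turn": 0, "hand": 1},
    {"offset": [2, 0, 0], "turn": 0, "hand": 1},
    {"offset": [0, 0, 0], "turn": 0, "hand": 1}
  ]
}}

```text
clock: 13.25
ee_pos: [0.5369, 0.039, 0.0705]
orientation: [-2.282, -2.159, -0.0]
ft_force: [0.3, -0.8, -1.9]
opening: 0.167
```

```bash
python3 -c "
from h import *
rep()"
```

```text
t 13.25 tcp [0.5369 0.039  0.0705] tx [5.530e-02 9.985e-01 1.000e-04] shoulder gx 86.3 e -0.32 z 90.00 F a -0.8 e 0.3 z -1.9 tq [-0.15 -0.    0.03] op 0.167
```

Call:
{"method": "arm_command", "body": {
  "deltas": [
    {"offset": [3, 0, 0], "turn": 0, "hand": 1},
    {"offset": [3, 0, 0], "turn": 0, "hand": 1},
    {"offset": [2, 0, 0], "turn": 0, "hand": 1},
    {"offset": [1, 0, 0], "turn": 0, "hand": 1},
    {"offset": [0, 0, 0], "turn": 0, "hand": 1}
  ]
}}

```text
clock: 13.75
ee_pos: [0.5373, 0.0479, 0.0705]
orientation: [-2.282, -2.159, 0.0]
ft_force: [-0.2, -0.0, -1.5]
opening: 0.167
```

```bash
python3 -c "
from h import *
rep()
for n in ['wrist','scene']:
    c=optics.read_camera(n); np.savez(n+'9.npz',**c)
    im=c['color'] if n=='wrist' else cv2.resize(c['color'][190:290,320:420],None,fx=6,fy=6,interpolation=2)
    cv2.imwrite('pics/%s9.png'%n,im)
"
```

```text
t 13.75 tcp [0.5373 0.0479 0.0705] tx [0.0553 0.9985 0.    ] shoulder gx 95.2 e -0.34 z 89.97 F a -0.0 e -0.2 z -1.5 tq [-0.12  0.03  0.02] op 0.167
```

View pics/wrist9.png

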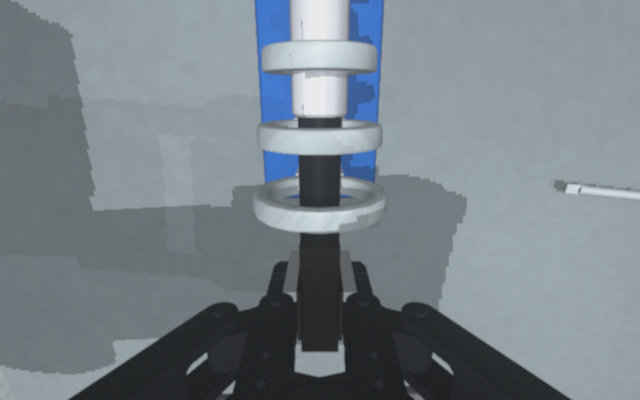

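View pics/scene9.png

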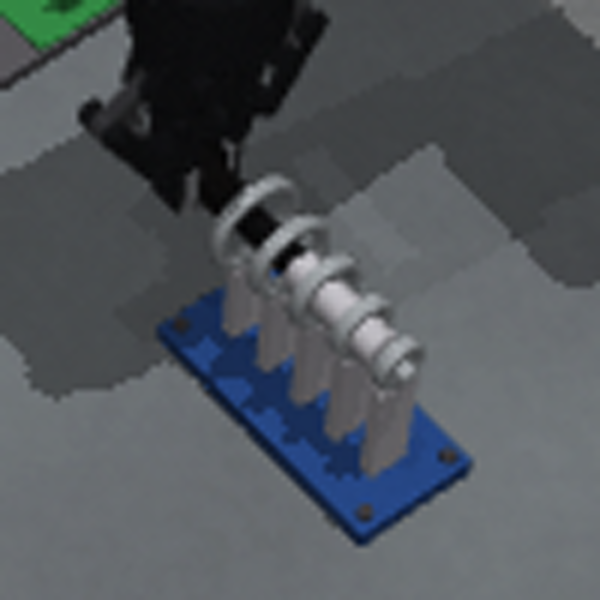

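Call:
{"method": "arm_command", "body": {
  "deltas": [
    {"offset": [1, 0, 0], "turn": 0, "hand": 1},
    {"offset": [1, 0, 0], "turn": 0, "hand": 1},
    {"offset": [0, 0, 0], "turn": 0, "hand": 1}
  ]
}}

```text
clock: 14.15
ee_pos: [0.5375, 0.0499, 0.0705]
orientation: [2.282, 2.159, 0.0]
ft_force: [0.3, -0.0, -2.2]
opening: 0.167
```

Call:
{"method": "arm_command", "body": {
  "deltas": [
    {"offset": [0.7, 0, 0], "turn": 0, "hand": 1},
    {"offset": [0, 0, 0], "turn": 0, "hand": 1}
  ]
}}

```text
clock: 14.35
ee_pos: [0.5375, 0.0505, 0.0705]
orientation: [2.282, 2.159, 0.0]
ft_force: [0.8, -1.2, -2.2]
opening: 0.168
```

Call:
{"method": "arm_command", "body": {
  "deltas": [
    {"offset": [0.7, 0, 0], "turn": 0, "hand": 1},
    {"offset": [0, 0, 0], "turn": 0, "hand": 1}
  ]
}}

```text
clock: 14.55
ee_pos: [0.5375, 0.0512, 0.0705]
orientation: [2.282, 2.159, 0.0]
ft_force: [-0.4, 0.2, -1.2]
opening: 0.161
```

Call:
{"method": "arm_command", "body": {
  "deltas": [
    {"offset": [0.5, 0, 0], "turn": 0, "hand": 1},
    {"offset": [0, 0, 0], "turn": 0, "hand": 1}
  ]
}}

```text
clock: 14.75
ee_pos: [0.5376, 0.0517, 0.0705]
orientation: [-2.282, -2.159, -0.0]
ft_force: [-0.3, 1.1, -1.3]
opening: 0.171
```

Call:
{"method": "arm_command", "body": {
  "deltas": [
    {"offset": [0.5, 0, 0], "turn": 0, "hand": 1},
    {"offset": [0, 0, 0], "turn": 0, "hand": 1}
  ]
}}

```text
clock: 14.95
ee_pos: [0.5376, 0.0522, 0.0705]
orientation: [-2.282, -2.159, 0.0]
ft_force: [0.1, -0.0, -2.0]
opening: 0.168
```

```bash
python3 -c "
from h import *
rep()"
```

```text
t 14.95 tcp [0.5376 0.0522 0.0705] tx [0.0555 0.9985 0.    ] shoulder gx 99.5 e -0.29 z 89.97 F a -0.0 e 0.1 z -2.0 tq [-0.17 -0.02 -0.03] op 0.168
```

Call:
{"method": "arm_command", "body": {
  "deltas": [
    {"offset": [0.5, 0, 0], "turn": 0, "hand": 1},
    {"offset": [0, 0, 0], "turn": 0, "hand": 1}
  ]
}}

```text
clock: 15.15
ee_pos: [0.5376, 0.0525, 0.0705]
orientation: [2.282, 2.159, -0.0]
ft_force: [-0.3, -1.2, -1.3]
opening: 0.168
```

Call:
{"method": "arm_command", "body": {
  "deltas": [
    {"offset": [0.5, 0, 0], "turn": 0, "hand": 1},
    {"offset": [0, 0, 0], "turn": 0, "hand": 1}
  ]
}}

```text
clock: 15.35
ee_pos: [0.5377, 0.0526, 0.0706]
orientation: [2.282, 2.158, -0.001]
ft_force: [-0.8, -5.0, -1.2]
opening: 0.164
```

Call:
{"method": "arm_command", "body": {
  "deltas": [
    {"offset": [0.4, 0, 0], "turn": 0, "hand": 1},
    {"offset": [0, 0, 0], "turn": 0, "hand": 1}
  ]
}}

```text
clock: 15.55
ee_pos: [0.5377, 0.0527, 0.0706]
orientation: [2.281, 2.158, -0.002]
ft_force: [-1.8, -6.9, -1.4]
opening: 0.168
```

Call:
{"method": "arm_command", "body": {
  "deltas": [
    {"offset": [-0.5, 0, 0.4], "turn": 0, "hand": 1},
    {"offset": [0, 0, 0.4], "turn": 0, "hand": 1},
    {"offset": [0, 0, 0], "turn": 0, "hand": 1}
  ]
}}

```text
clock: 15.85
ee_pos: [0.5377, 0.0526, 0.0698]
orientation: [2.282, 2.158, -0.001]
ft_force: [-1.2, -5.4, -0.0]
opening: 0.168
```

```bash
python3 -c "
from h import *
rep()"
```

```text
t 15.85 tcp [0.5377 0.0526 0.0698] tx [ 5.560e-02  9.985e-01 -6.000e-04] shoulder gx 99.9 e -0.16 z 89.21 F a -5.5 e -0.9 z -0.0 tq [-0.77  0.12  0.03] op 0.168
```

Call:
{"method": "arm_command", "body": {
  "deltas": [
    {"offset": [0, 0, 0], "turn": 0, "hand": 0.8},
    {"offset": [0, 0, 0], "turn": 0, "hand": 0.75},
    {"offset": [0, 0, 0], "turn": 0, "hand": 0.65},
    {"offset": [0, 0, 0], "turn": 0, "hand": 0.6},
    {"offset": [0, 0, 0], "turn": 0, "hand": 0.6}
  ],
  "force": 20
}}

```text
clock: 16.35
ee_pos: [0.5377, 0.0532, 0.0697]
orientation: [-2.282, -2.159, -0.0]
ft_force: [0.6, 0.0, -0.2]
opening: 0.397
```

```bash
python3 -c "
from h import *
rep()
for n in ['wrist','scene']:
    c=optics.read_camera(n); np.savez(n+'10.npz',**c)
    im=c['color'] if n=='wrist' else cv2.resize(c['color'][190:290,320:420],None,fx=6,fy=6,interpolation=2)
    cv2.imwrite('pics/%s10.png'%n,im)
"
```

```text
t 16.35 tcp [0.5377 0.0532 0.0697] tx [5.550e-02 9.985e-01 2.000e-04] shoulder gx 100.5 e -0.27 z 89.25 F a 0.0 e 0.6 z -0.2 tq [ 0.01  0.06 -0.02] op 0.397
```

View pics/wrist10.png

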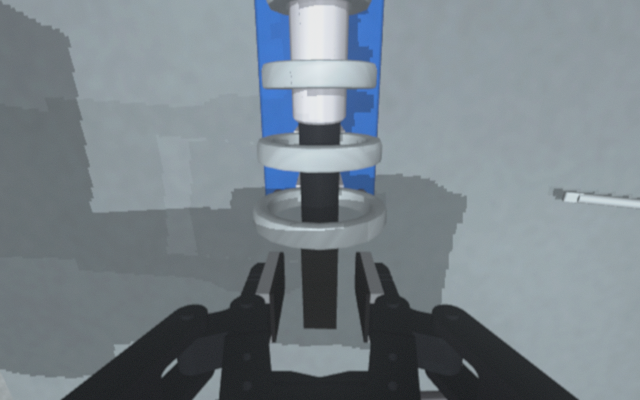

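View pics/scene10.png

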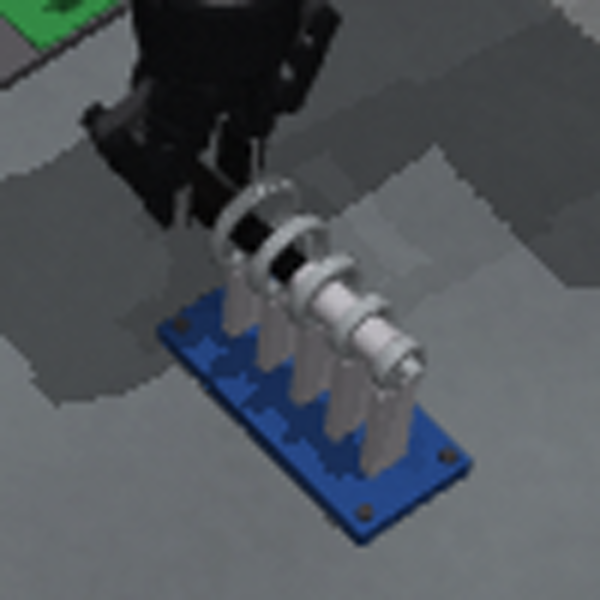

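Call:
{"method": "arm_command", "body": {
  "deltas": [
    {"offset": [0, 0, -5], "turn": 0, "hand": 0.6},
    {"offset": [0, 0, -15], "turn": 0, "hand": 0.6},
    {"offset": [0, 0, -20], "turn": 0, "hand": 0.6},
    {"offset": [0, 0, -25], "turn": 0, "hand": 0.6},
    {"offset": [0, 0, -25], "turn": 0, "hand": 0.6}
  ]
}}

```text
clock: 16.95
ee_pos: [0.5375, 0.0531, 0.161]
orientation: [-2.282, -2.159, -0.0]
ft_force: [0.6, -0.3, -0.3]
opening: 0.405
```

Call:
{"method": "arm_command", "body": {
  "deltas": [
    {"offset": [0, 0, -25], "turn": 0, "hand": 0.6},
    {"offset": [10, 0, -20], "turn": 0, "hand": 0.6},
    {"offset": [10, 0, 0], "turn": 0, "hand": 0.6},
    {"offset": [0, 0, 0], "turn": 0, "hand": 0.6},
    {"offset": [0, 0, 0], "turn": 0, "hand": 0.6}
  ]
}}

```text
clock: 17.45
ee_pos: [0.5382, 0.0731, 0.2034]
orientation: [-2.281, -2.159, 0.002]
ft_force: [-0.0, -0.5, -0.5]
opening: 0.397
```

```bash
python3 -c "
from h import *
rep()
for n in ['wrist','scene']:
    c=optics.read_camera(n); np.savez(n+'11.npz',**c)
    im=cv2.resize(c['color'][0:330,200:440],None,fx=1.8,fy=1.8,interpolation=2) if n=='wrist' else cv2.resize(c['color'][190:290,320:420],None,fx=6,fy=6,interpolation=2)
    cv2.imwrite('pics/%s11.png'%n,im)
"
```

```text
t 17.45 tcp [0.5382 0.0731 0.2034] tx [ 5.490e-02  9.985e-01 -1.000e-04] shoulder gx 120.5 e -0.83 z 222.93 F a -0.5 e -0.0 z -0.5 tq [-0.03  0.03 -0.  ] op 0.397
```

View pics/wrist11.png

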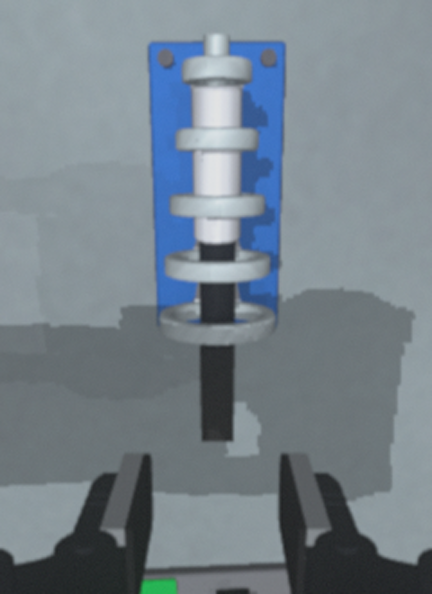

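View pics/scene11.png

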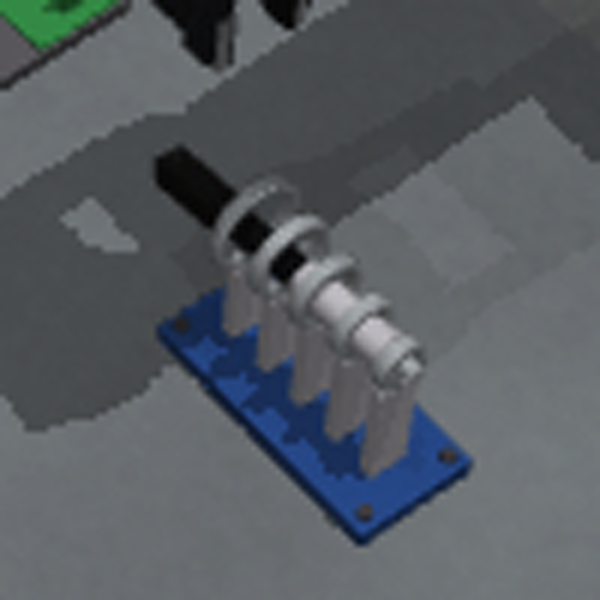

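```bash
python3 - <<'E'
from h import *
c=dict(np.load("wrist11.npz")); im=c["color"].astype(float)
def edge(c0,c1,r0,r1):
    col=im[r0:r1,c0:c1].mean((1,2));g=abs(np.diff(col));k=np.argmax(g);w=slice(max(k-2,0),k+3);return r0+.5+np.sum(np.arange(len(g))[w]*g[w])/g[w].sum()
r1=edge(317,323,10,30);r2=edge(316,324,236,255);r3=edge(315,325,125,145);print(r1,r2,r3)
for nm,r,z,ex in [("tip",r1,.0975,118),("grip rear top",r2,.084,-59),("drum rear",r3,.0945,40)]:
    for dz in (-.003,0,.003):
        d=onz(c,(320.2,r),z+dz)-O;print(nm,"z",z+dz,"gx %.1f e %.1f"%(d@a*1e3,d@e*1e3),"expected",ex)
t=optics.read_camera("top");s=optics.read_camera("scene")
b=dict(np.load("scene0.npz"))
f=lambda i:cv2.resize(i[135:230,250:345],None,fx=4,fy=4,interpolation=2)
cv2.imwrite("pics/rack.png",np.hstack([f(b["color"]),f(s["color"])]))
rep()
E
```

```text
18.592132505175982 244.60699588477365 134.83681882163683
tip z 0.0945 gx 116.0 e 0.1 expected 118
tip z 0.0975 gx 115.5 e 0.1 expected 118
tip z 0.1005 gx 114.9 e 0.1 expected 118
grip rear top z 0.081 gx -59.6 e -0.1 expected -59
grip rear top z 0.084 gx -58.2 e -0.1 expected -59
grip rear top z 0.08700000000000001 gx -56.7 e -0.1 expected -59
drum rear z 0.0915 gx 37.7 e 0.0 expected 40
drum rear z 0.0945 gx 38.1 e 0.0 expected 40
drum rear z 0.0975 gx 38.4 e 0.0 expected 40
t 17.65 tcp [0.5386 0.0727 0.204 ] tx [ 0.056   0.9984 -0.    ] shoulder gx 120.0 e -0.34 z 223.50 F a 0.6 e -0.5 z 0.8 tq [-0.03  0.02 -0.01] op 0.401
```

View pics/rack.png

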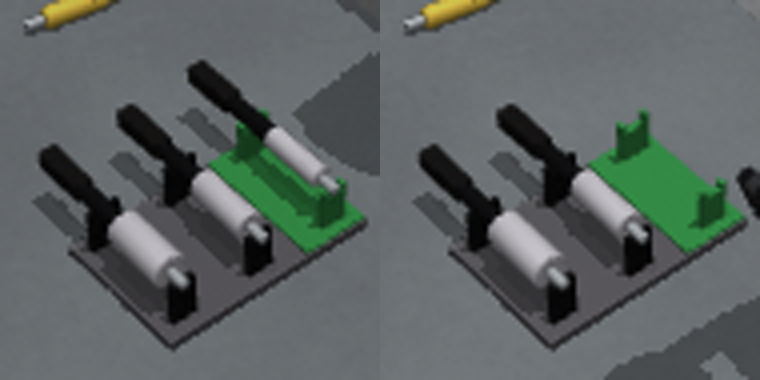

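```bash
python3 - <<'E'
from h import *
c=dict(np.load("wrist11.npz"))
cv2.imwrite("pics/w11z.png",cv2.resize(c["color"][10:85,285:355],None,fx=8,fy=8,interpolation=2))
# predicted rows at axis e=0: ring5 front face top outer, bore top; drum shoulder top edge at gx 100,98,96 
for nm,x,z in [("ring5 front outer top",100,104),("ring5 rear outer top",108,104),("ring4 front top",75,107),("ring4 rear",83,107),("drum edge gx100",100,101),("98",98,101),("bevel start 98.5",98.5,102)]:
    X=O+a*x*1e-3+np.array([0,0,z*1e-3]);p=proj(c,X);print(nm,np.round(p,1),"zoom row",round((p[1]-10+.5)*8))
E
```

```text
ring5 front outer top [320.1  42.6] zoom row 264
ring5 rear outer top [320.1  29.2] zoom row 158
ring4 front top [320.1  82.3] zoom row 582
ring4 rear [320.1  69.6] zoom row 481
drum edge gx100 [320.1  43.2] zoom row 270
98 [320.1  46.4] zoom row 296
bevel start 98.5 [320.1  45.4] zoom row 287
```

View pics/w11z.png

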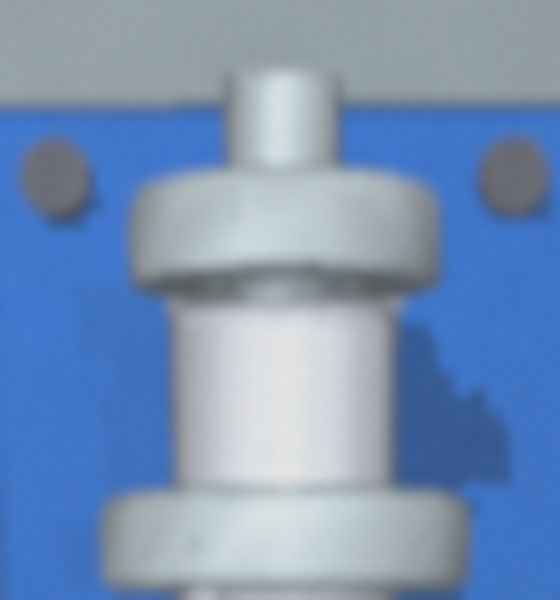

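```bash
python3 -c "
from h import *
rep(); print(workorder.hand_in())"
```

```text
t 17.65 tcp [0.5386 0.0727 0.204 ] tx [ 0.056   0.9984 -0.    ] shoulder gx 120.0 e -0.34 z 223.50 F a 0.6 e -0.5 z 0.8 tq [-0.03  0.02 -0.01] op 0.401
the job is handed in; nothing more can be done
None
```

The green slot's roller is lying in the ring gauge. Its shoulder is at the fifth ring (16 mm bore), which stopped its 20 mm drum. I handed the job in at 17.65 s; no verdict was reported.

**The stop:** The drum went through the first four rings with no force above sensor noise. At the fifth ring the wrist force rose steadily to about 7 N. By the arm's own readings the shoulder was then at x ≈ 100 mm in the gauge frame. I opened the gripper there and moved straight up.

**Last checks:**
- **Roller:** The axis is within about 0.3 mm sideways of the ring axis. The rear end dropped a few millimetres on release, so the roller tilts by an estimated 7°. I did not measure the waist height directly.
- **Shoulder position:** These estimates disagreed a little. The stub tip and the drum's rear edge put the shoulder about 2 mm short of the ring face, and the grip's rear end puts it within 1 mm. A close-up shows the drum's top edge about 1 mm back, roughly what the tilt alone would cause. All are inside the 5 mm allowed.
- **Everything else:** The two other rollers look unmoved in before-and-after pictures. The arm did not go near the oil bottle or the screwdriver, though I did not measure either afterwards. The gripper was clear of everything at hand-in.

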